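# Get the long sharpening stone out of its chest and set it up in the bench holder

## Task

Swing the lid of the small wooden chest right back, past upright, until it stays open by itself, and lift the long sharpening stone out. Lay it flat on the bare bench top with its stone face up and let go; then take it again and set it, stone face up, fully down between the corner stops of the wooden stone holder behind the plywood stack. Leave the short stone in the chest, the lid open, and everything else on the bench where it is.

Things in the scene. Friction and masses are not known exactly. Their poses are not given: they have to be found in the camera images.
- chest: Fixed wooden chest, 140 (x) x 148 (y) x 70 mm high, walls 6, inner floor 8 mm above the bench. Origin: centre of the underside; x points from front (handle) to hinge, z up. Two stones stand on edge inside along its y, centred 27 mm in front of and behind the middle (the long one may be in either place), between rails that rise 6 mm above the inner floor, 1.5 mm play each side
- chest_lid (a joint): Angle of the chest's lid (140 x 148 x 10 mm, 0.25 kg): 0 shut, grows as it opens; upright at 1.57, end stop at 2.6. It falls shut from below about 1.5 and falls back to the stop from above about 1.65; the hinge has hardly any friction
- chest_lid_hinge (a point): Middle of the lid's hinge line, on the chest's far upper rim, 70 mm behind the chest's middle, 70.5 mm above the bench; the hinge line runs along the chest's y
- chest_lid_handle (a point): Middle of the lid's handle: a round bar 10 mm thick, 90 mm long, parallel to the hinge, held at its ends 40 mm in front of the lid's front edge (180 mm from the hinge line; 75.5 mm above the bench when shut), with an open gap of 35 mm between bar and lid. It can turn between gripping fingers
- long_stone: Long sharpening stone, a flat bar of 120 x 45 x 22 mm, about 0.26 kg: 15 mm of grey stone on a 7 mm wooden back. Origin at its centre; x out of the grey stone face (22 mm thickness), y along its length (120), z along its width (45). In the chest it stands on a long edge, z up, stone face towards the hinge
- short_stone: The short sharpening stone, the same but 80 mm long; stays in the chest
- stone_holder: Dark wooden holder fixed on the bench behind the plywood stack, 67 (its x) x 152 (its y) mm, base 12 mm thick. Origin: centre of the underside, on the bench top. On it four L-shaped corner stops 10 mm high, 8 mm thick, round a seat of 51 (x) x 127 (y) mm; between the stops the long sides are open for fingers over the middle 76 mm
- holder_seat (a point): Where the centre of the long stone is when it lies in the holder: 11 mm above the seat, 23 mm above the bench, middle of the seat
- sanding_block: Cork sanding block, 63 (its x) x 113 (its y) x 34 mm, loose on the bench in front of the plywood stack; origin at the centre of its underside. A bystander: the free bench top for laying the stone down lies in front of the plywood stack between this block and the chest
- masking_roll: Roll of tape lying flat, 96 mm across, 24 mm high, origin at the centre of its underside; a bystander at the back
- block_plane: Small hand plane, 150 x 42 x 51 mm, origin at the centre of its underside; a bystander at the back, behind the chest
- driver_black: Black-handled screwdriver, 169 x 28 x 31 mm; a bystander at the front left
- ply_bundle: Stack of plywood strips on edge, fixed, 87 (its x) x 600 (its y) mm and 98 mm high; origin at the middle of its underside. It stands between the free bench top and the holder; does not move

How it is judged:
By the outcome, as a careful person would: the job done as asked, in the order asked, and still so for the second after the job is handed in, with the robot touching nothing.
It also fails if it takes over 72 s, if anything falls off the work surface, if the arm or the gripper's body presses on something with over 40 N, if the wrist force passes 120 N, or if a joint passes its speed limit or range.

## Robot

A 6-joint arm with a two-finger parallel gripper is mounted at the origin on a cart in front of the work surface, level with it; the furniture and walls round the work are solid. World frame = base frame: x ahead of the robot, y to its left, z up, the work surface at z = 0. Lengths are in m, angles in degrees, forces in N, time in s.
With the tool pointing down it reaches from about 0.4 to 0.925 m from the base axis. Payload 3.4 kg.
Tool frame: the origin (TCP) lies at the very end of the fingers, on their centre line; the grasp point (between the pads) lies 19 mm behind it (bot.tcp_to_grasp is the distance from the TCP to the grasp point, in m); z points along the fingers, y is the direction in which the jaws open and shut (so a half turn about z gives the same grasp; the last joint's range is limited). The gripper opens to 85 mm and grips with 20 to 120 N. Pads are 22 mm wide; open, the fingers measure 114 mm over their backs; the gripper's body (76 mm by 85 mm) begins 54 mm behind the grasp point. The pads swing forward as they close: fully open they stand 13 mm farther back than shut.
Start: joints at [-4.211, 17.578, 86.31, -0, 76.112, -4.211], TCP at [0.575, -0, 0.231] pointing down, gripper open.
Joint ranges: [-179.03, 179.03], [-60, 130.46], [8.19, 133.38], [-81.62, 261.62], [5.75, 156.47], [-153.77, 153.77]. Speed limits (degrees/s): [147.25, 147.25, 180, 180, 180, 180].

## Interface

Orientations are given as [roll, pitch, yaw] about the fixed x, y, z axes, in that order (R = Rz(yaw) Ry(pitch) Rx(roll)).
In Python, from cell import bot gives the robot as it stands.
- The arm moves only by the tool carry_out, never from a script. Its argument "moves" is a list of rows, each an object with "fingers": the closure in counts, from 0 (fully open) to 255 (shut); "slide": the shift along the tool's x, y, z in mm, a list of three; "rotation": the turn, a rotation vector about the tool's x, y, z in rad, a list of three. In form: [{"fingers": fingers, "slide": [tx, ty, tz], "rotation": [ax, ay, az]}, ...]. A call has 1 to 12 rows; each row shifts and turns the pose as measured when the row begins, along the tool's axes as they then stand; what a row does not reach is not made up. A row lasts 1/8 s, in which the tool goes at most 62.5 mm and 10.7 degrees, less where a joint would pass 70% of its speed; a pose out of reach is approached as far as the arm can. A call with a gripper value outside its range is refused whole. The fingers move at their own pace and stop on an object; "force" is the grip in N (left out, the last holds). Time passes only in rows, so rows that do not move let the fingers close. It gives the time, the measured TCP pose, the force and the opening at its end, in the units of the state.
- bot.state(): the state, without advancing time (a new reading comes with each control period).
- bot.capture(name): name is "scene" or "side" or "wrist"; returns a dict with "frame" (384x512x3 uint8, red, green, blue), "intrinsics" (3x3 intrinsics, pixels), "k1" (the pictures are not rectified: a ray, as slopes to the right and down, at radius r is drawn at 1 + k1 r^2 times it, then the intrinsics apply), "rvec" (rotation vector, rad) and "tvec" (3), from world to camera coordinates, as OpenCV has them. Camera axes: x right, y down, z forward; pixel columns grow to the right and rows downward; lengths in m; the calibration is good to about 2 mm. A picture is of the moment at which its call begins. There is no depth.
- bot.finish_job(): hands the job in, once; it reports no verdict.
The state is a dict: "clock": time; "joint_positions": joint angles; "joint_velocities": joint speeds; "effort": joint torques, N m; "position": TCP position; "tcp_rot": TCP orientation; "ft_force": force on the tool from outside, world axes, zero at the start; "moment": the same for the moment, N m; "finger_gap": opening from 0.0 (shut) to 1.0 (fully open).
Only numpy, scipy, OpenCV 4.12 (cv2) and the standard library are available. Lean on these libraries where they do the work, as an engineer would, in place of code of your own. Each camera call takes 0.05 s, during which the arm holds its last target.

## Working session

There is one attempt and no reset: what is moved stays moved. The work goes in short steps, Python scripts to look and compute and a tool call to move; the robot and the scene stay as the last step left them, time stands still between calls to the robot, and variables do not carry over. Pictures are saved under pics/ and viewed, and the job is handed in when it is done.

Besides the shell and the picture viewer there is one more tool, called after "Emit:" by a JSON object that holds its "name" and its "arguments". carry_out: Moves the arm, as the interface text tells. Its arguments: {"type":"object","properties":{"moves":{"type":"array","items":{"type":"object","properties":{"fingers":{"type":"number"},"slide":{"type":"array","items":{"type":"number"}},"rotation":{"type":"array","items":{"type":"number"}}}}},"force":{"type":"number"}},"required":["moves"]}

```bash
ls; mkdir -p pics; python3 - <<'E'
from cell import bot
import cv2, json
print(bot.state())
for n in ("scene","side","wrist"):
    c=bot.capture(n)
    cv2.imwrite(f"pics/a_{n}.png",c["frame"][:,:,::-1])
    print(n,c["intrinsics"],c["k1"],c["rvec"],c["tvec"])
E
```

```text
pics
{'clock': 0.0, 'joint_positions': array([-4.21118678e+00,  1.76207501e+01,  8.63841138e+01,  5.88224944e-04,
        7.61122208e+01, -4.21250547e+00]), 'joint_velocities': array([ 0.07470384,  0.01061341, -0.00992096, -0.02175927,  0.02079714,
        0.03173666]), 'effort': array([-2.40806599e-03, -4.57556927e+01, -2.51919490e+01, -3.95127336e-04,
        1.32516641e-02, -2.41733758e-06]), 'position': array([5.74289365e-01, 3.20424184e-05, 2.30394680e-01]), 'tcp_rot': array([-1.79883274e+02, -9.16974629e-03,  9.00011676e+01]), 'ft_force': array([ 1.08948468,  1.53676864, -0.31173853]), 'moment': array([-0.05856031,  0.01876569, -0.00105422]), 'finger_gap': 0.9972268702127892}
scene [[376.97639969   0.         253.52522979]
 [  0.         376.97639969 190.86961889]
 [  0.           0.           1.        ]] -0.1049473936181231 [ 0.70193733 -2.53822043  1.23542085] [0.50677149 0.22196781 1.03174444]
side [[453.90633181   0.         255.26377246]
 [  0.         453.90633181 186.31819827]
 [  0.           0.           1.        ]] -0.01105690999206262 [ 2.27459141 -0.47801664  0.21564677] [-0.50133172  0.26062628  1.22506988]
wrist [[273.73325841   0.         256.97345298]
 [  0.         273.73325841 188.54209014]
 [  0.           0.           1.        ]] -0.007178540601761191 [-2.86433250e+00 -1.58999077e-03  1.51475191e-03] [-0.57431736 -0.03686089  0.37805194]
```

View pics/a_scene.png

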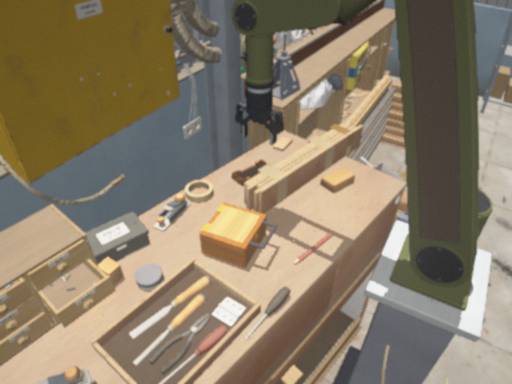

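View pics/a_side.png

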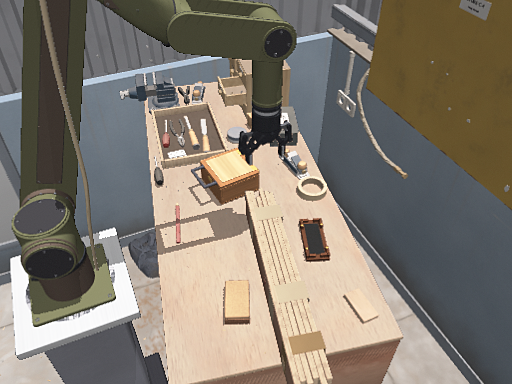

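View pics/a_wrist.png

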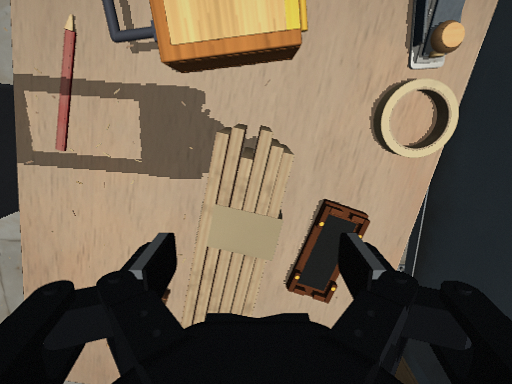

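The wrist view shows the holder around (328,250), the plywood at (240,230), the tape at (418,118) and a pencil at (66,80). The chest is cut off at the top, around (230,30). I'll zoom in to measure.

```bash
cat > h.py <<'E'
import numpy as np, cv2
from cell import bot
def ray(c,uv):
    uv=np.asarray(uv,float).reshape(-1,1,2)
    d=np.array([c["k1"],0,0,0,0.])
    n=cv2.undistortPoints(uv,c["intrinsics"],d).reshape(-1,2)
    R=cv2.Rodrigues(np.asarray(c["rvec"],float))[0]
    o=-R.T@np.asarray(c["tvec"],float)
    return o,np.c_[n,np.ones(len(n))]@R
def onz(c,uv,z):
    o,d=ray(c,uv); return o+d*((z-o[2])/d[:,2])[:,None]
def proj(c,P):
    return cv2.projectPoints(np.asarray(P,float).reshape(-1,1,3),np.asarray(c["rvec"],float),np.asarray(c["tvec"],float),c["intrinsics"],np.array([c["k1"],0,0,0,0.]))[0].reshape(-1,2)
def crop(c,name,x0,y0,x1,y1,s):
    im=c["frame"][y0:y1,x0:x1,::-1]
    cv2.imwrite(f"pics/{name}.png",cv2.resize(im,None,fx=s,fy=s,interpolation=cv2.INTER_CUBIC))
E
python3 - <<'E'
from h import *
import pickle
d={n:bot.capture(n) for n in("scene","side","wrist")}
pickle.dump(d,open("a.pkl","wb"))
crop(d["scene"],"b_scene",190,190,290,280,8)
crop(d["side"],"b_side",180,140,270,210,8)
crop(d["wrist"],"b_wh",280,190,380,310,5)
crop(d["wrist"],"b_wc",90,0,320,80,3.4)
E
```

```text
(no output)
```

View pics/b_scene.png

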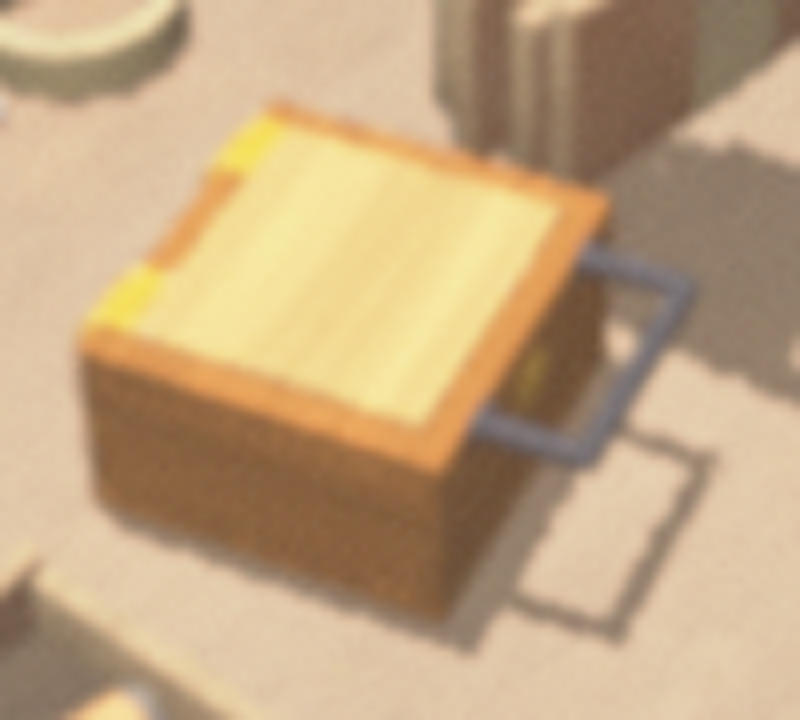

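View pics/b_side.png

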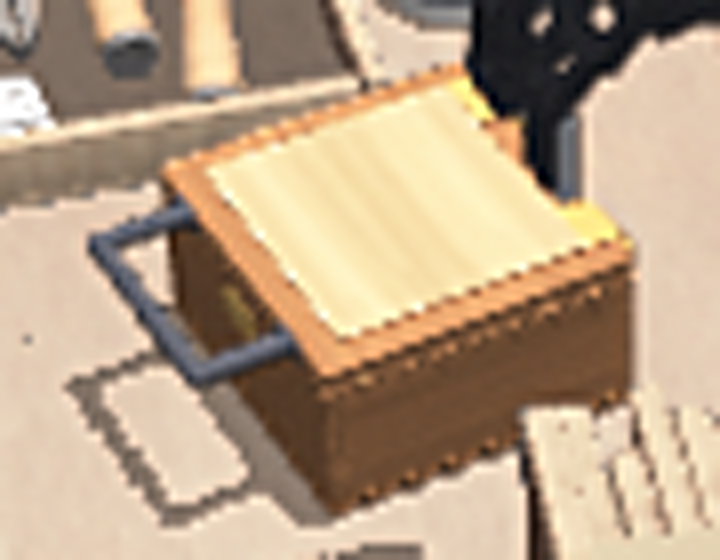

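View pics/b_wh.png

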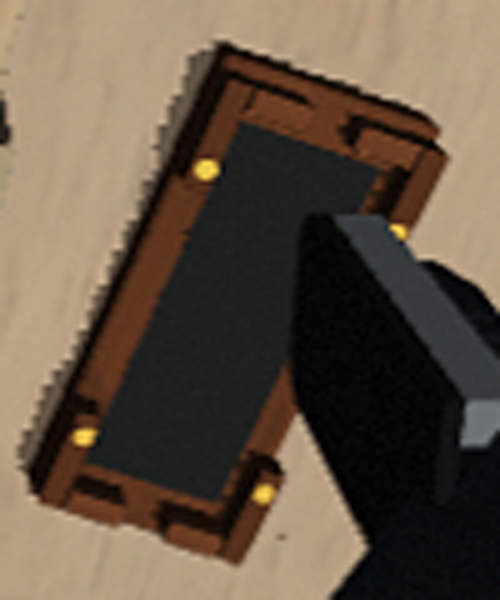

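View pics/b_wc.png

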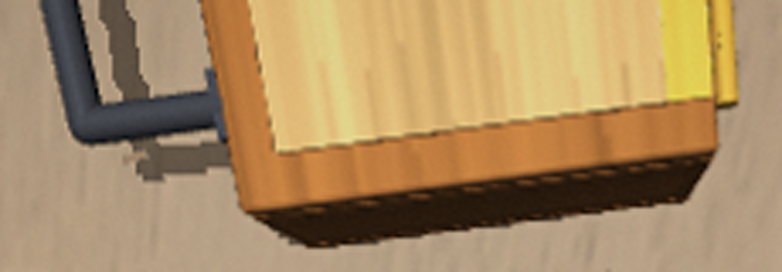

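```bash
python3 - <<'E'
from h import *
import pickle
np.set_printoptions(precision=4,suppress=True)
d=pickle.load(open("a.pkl","rb"))
def f(n,x0,y0,s,pts,z):
    p=np.array([x0,y0])+(np.array(pts,float)+.5)/s-.5
    return onz(d[n],p,z)
L={}
L['sc']=f("scene",190,190,8,[(272,105),(608,200),(440,470),(82,335)],.0805) # hr,fr,fl,hl
L['si']=f("side",180,140,8,[(630,245),(325,375),(165,165),(460,68)],.0805)
for k,v in L.items():
    print(k,v,"lens",np.linalg.norm(np.roll(v,-1,0)-v,axis=1),"c",v.mean(0), "yaw",np.degrees(np.arctan2(*( (v[0]+v[3]-v[1]-v[2])[[1,0]]))))
v=f("wrist",90,0,3.4,[(716,150),(248,210)],.0805);print("wr hr,fr",v,np.degrees(np.arctan2(*(v[0]-v[1])[[1,0]])))
print("handle sc",f("scene",190,190,8,[(690,285),(585,455)],.0755))
print("handle si",f("side",180,140,8,[(97,245),(203,375)],.0755))
# holder: stops top z=.022; outer corners
h=f("wrist",280,190,5,[(225,43),(440,125),(447,155),(240,567),(30,492)],.022);print("holder",h)
g=f("wrist",280,190,5,[(240,122),(380,172),(218,500),(90,458)],.012);print("seat dark",g, np.linalg.norm(np.roll(g,-1,0)-g,axis=1),g.mean(0))
b=f("wrist",280,190,5,[(205,170),(398,232),(263,494),(83,436)],.022);print("brass",b,b.mean(0))
E
```

```text
sc [[0.6145 0.1364 0.0805]
 [0.4793 0.118  0.0805]
 [0.461  0.2627 0.0805]
 [0.6007 0.2728 0.0805]] lens [0.1365 0.1459 0.1401 0.1372] c [0.5388 0.1975 0.0805] yaw 5.919192988373187
si [[0.6191 0.1374 0.0805]
 [0.4806 0.1142 0.0805]
 [0.4653 0.2592 0.0805]
 [0.6002 0.2708 0.0805]] lens [0.1404 0.1458 0.1354 0.1348] c [0.5413 0.1954 0.0805] yaw 7.2421634919392455
wr hr,fr [[0.6166 0.131  0.0805]
 [0.4818 0.1153 0.0805]] 6.678880492375207
handle sc [[0.4347 0.1375 0.0755]
 [0.4257 0.2282 0.0755]]
handle si [[0.4257 0.2281 0.0755]
 [0.4393 0.1382 0.0755]]
holder [[ 0.6661 -0.0449  0.022 ]
 [ 0.7268 -0.0685  0.022 ]
 [ 0.7298 -0.0774  0.022 ]
 [ 0.6822 -0.212   0.022 ]
 [ 0.6177 -0.1855  0.022 ]]
seat dark [[ 0.6745 -0.0716  0.012 ]
 [ 0.7156 -0.0868  0.012 ]
 [ 0.6768 -0.1956  0.012 ]
 [ 0.6368 -0.1807  0.012 ]] [0.0438 0.1156 0.0426 0.1155] [ 0.6759 -0.1337  0.012 ]
brass [[ 0.6631 -0.0819  0.022 ]
 [ 0.7186 -0.1007  0.022 ]
 [ 0.6872 -0.1862  0.022 ]
 [ 0.6327 -0.1664  0.022 ]] [ 0.6754 -0.1338  0.022 ]
```

```bash
python3 - <<'E'
from h import *
import pickle
d=pickle.load(open("a.pkl","rb"))
crop(d["side"],"c_hold",290,205,345,270,9)
crop(d["side"],"c_bench",155,190,350,380,3)
crop(d["scene"],"c_sc",140,130,390,280,3)
E
```

```text
(no output)
```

View pics/c_hold.png

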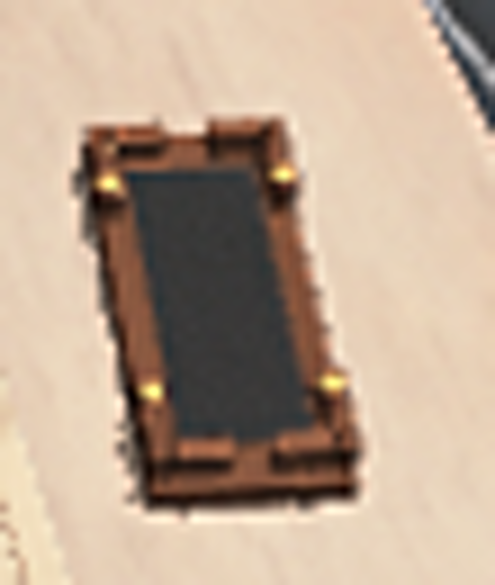

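View pics/c_bench.png

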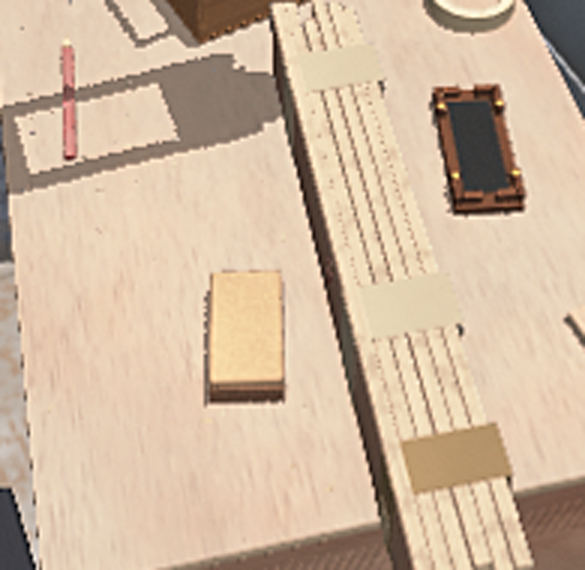

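View pics/c_sc.png

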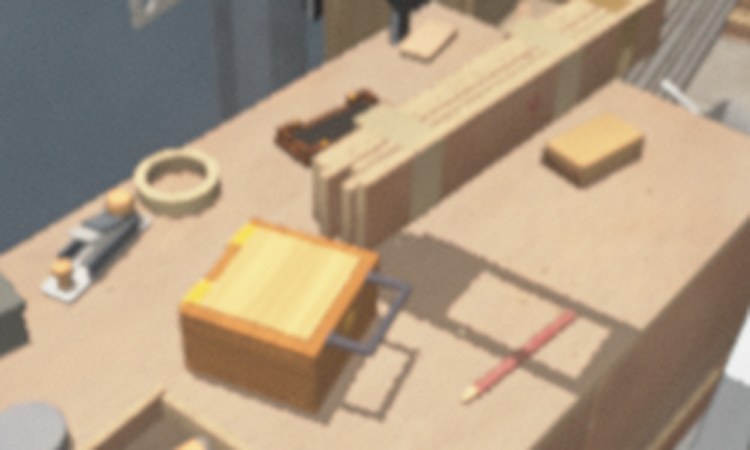

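The chest centre is about (0.540, 0.197), with a yaw of about 6.7° and the handle bar at about (0.431, 0.183). Scene and side agree within 3 mm, and the sizes match. The holder seat is at about (0.676, -0.134), with its long axis turned -19°. I'll move to hover over the handle.

Emit:
{"name": "carry_out", "arguments": {"moves": [{"fingers":160,"slide":[0,0,0],"rotation":[0,0,-0.117]},{"fingers":160,"slide":[50,-30,0]},{"fingers":160,"slide":[50,-30,0]},{"fingers":160,"slide":[50,-30,0]},{"fingers":160,"slide":[50,-30,0]},{"fingers":160,"slide":[0,0,55]},{"fingers":160,"slide":[0,0,55]},{"fingers":160,"slide":[0,0,0]}], "force": 25}}

```text
invalid input at $.moves[1]: expected keys fingers, slide, rotation
```

```bash
cat >> h.py <<'E'
from scipy.spatial.transform import Rotation as Rn
np.set_printoptions(precision=4,suppress=True)
def Rt(s=None):
    s=s or bot.state(); return Rn.from_euler("xyz",s["tcp_rot"],degrees=True).as_matrix()
def go(p,yaw=None):
    """print tool-frame delta to TCP target p (m) keeping orientation; and tool rot to straight-down yaw"""
    s=bot.state(); R=Rt(s)
    print("t",s["clock"],"pos",s["position"],"rot",s["tcp_rot"],"F",s["ft_force"],"gap",s["finger_gap"]*85)
    if p is not None: print("slide mm",R.T@(np.array(p)-s["position"])*1000)
    if yaw is not None:
        T=Rn.from_euler("xyz",[180,0,yaw],degrees=True).as_matrix()
        print("rot",Rn.from_matrix(R.T@T).as_rotvec()); 
        if p is not None: print("slide after rot",T.T@(np.array(p)-s["position"])*1000)
E
python3 - <<'E'
from h import *
go([.431,.1835,.0565],96.7)
c=bot.capture("wrist"); crop(c,"d_w",0,0,512,384,1.5)
c=bot.capture("side"); crop(c,"d_s",160,100,290,230,6)
E
```

```text
t 0.3 pos [0.5748 0.     0.231 ] rot [-179.9566   -0.0049   90.0002] F [-0.1686 -0.0238 -0.2457] gap 84.90411133711524
slide mm [ 183.4612 -143.6396  174.5901]
rot [-0.0008 -0.0001 -0.1169]
slide after rot [ 198.9966 -121.3844  174.4656]
```

View pics/d_w.png

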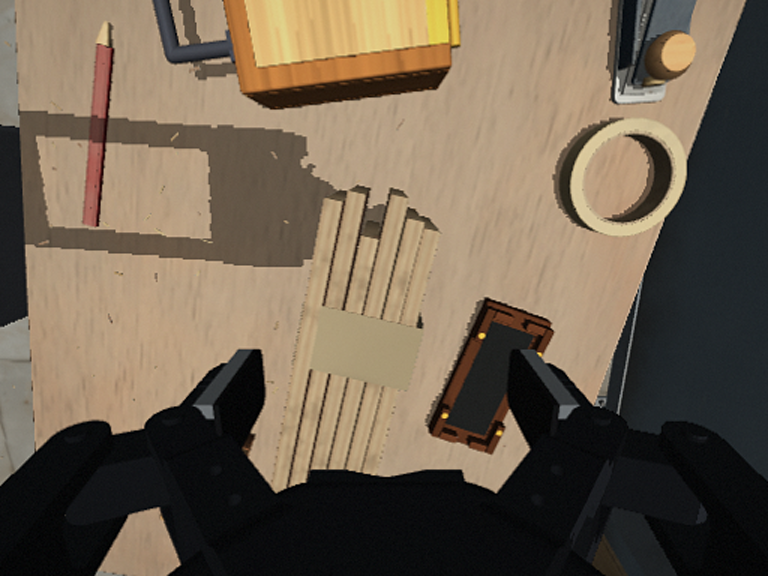

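View pics/d_s.png

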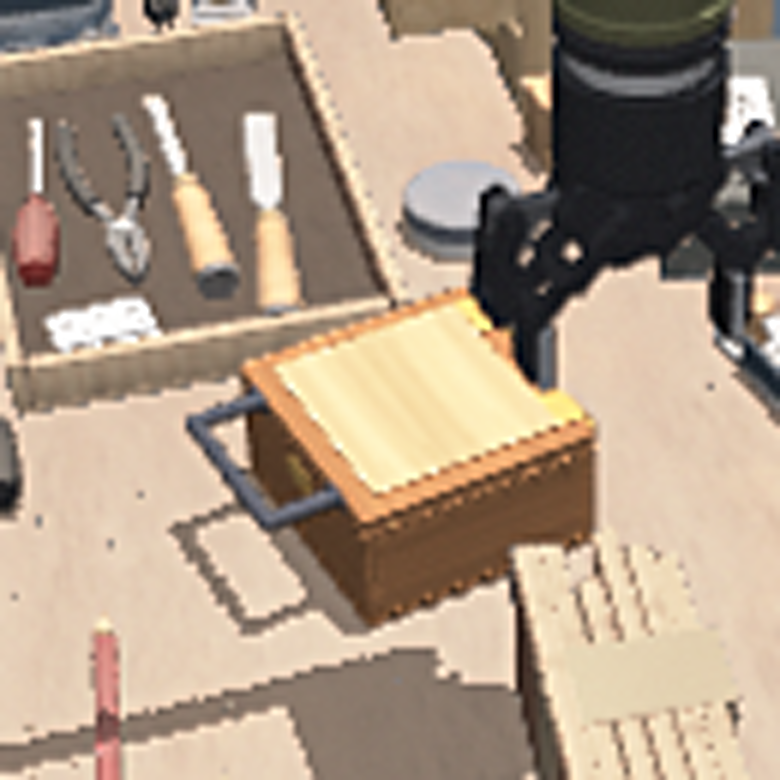

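The move was refused because every row needs all three keys, so nothing has moved. I'll send it again.

Emit:
{"name": "carry_out", "arguments": {"moves": [{"fingers":160,"slide":[0,0,0],"rotation":[0,0,-0.117]},{"fingers":160,"slide":[50,-30,0],"rotation":[0,0,0]},{"fingers":160,"slide":[50,-30,0],"rotation":[0,0,0]},{"fingers":160,"slide":[50,-30,0],"rotation":[0,0,0]},{"fingers":160,"slide":[50,-30,0],"rotation":[0,0,0]},{"fingers":160,"slide":[0,0,55],"rotation":[0,0,0]},{"fingers":160,"slide":[0,0,55],"rotation":[0,0,0]},{"fingers":160,"slide":[0,0,0],"rotation":[0,0,0]}], "force": 25}}

```text
clock: 1.4
position: [0.4319, 0.191, 0.1213]
tcp_rot: [179.4, -0.2, 96.9]
ft_force: [-0.3, -0.1, 0.4]
finger_gap: 0.374
```

```bash
python3 - <<'E'
from h import *
go([.431,.1835,.0565],96.7)
c=bot.capture("wrist"); crop(c,"e_w",0,0,512,384,1.5)
import pickle; pickle.dump(c,open("e.pkl","wb"))
c=bot.capture("side"); crop(c,"e_s",160,100,290,230,6)
E
```

```text
t 1.4 pos [0.4319 0.191  0.1213] rot [179.4413  -0.1507  96.9228] F [-0.3458 -0.1187  0.4134] gap 31.776600855749443
slide mm [-7.5573 -2.4036 64.7124]
rot [ 0.0097 -0.0026  0.0039]
slide after rot [-7.3938 -1.7437 64.7524]
```

View pics/e_w.png

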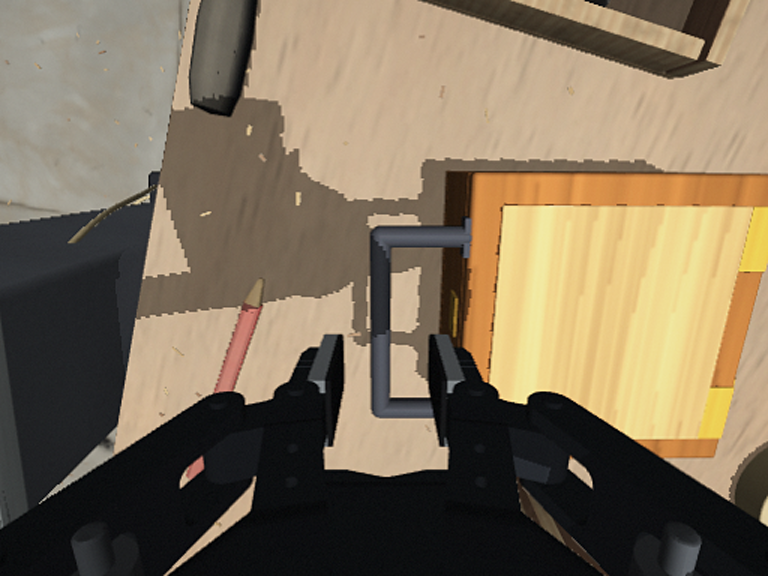

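View pics/e_s.png

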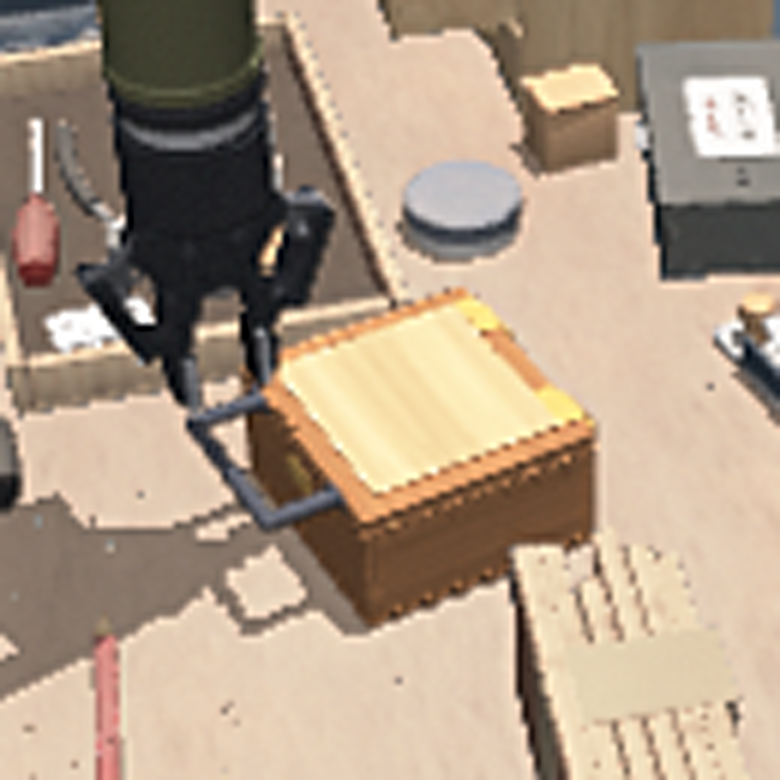

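The bar (column 381 of 768) sits vertically between the fingers, so it is well aligned. I'll refine the chest pose from this view.

```bash
python3 - <<'E'
from h import *
import pickle
c=pickle.load(open("e.pkl","rb"))
f=lambda pts,z: onz(c,(np.array(pts,float)+.5)/1.5-.5,z)
v=f([(470,172),(718,457),(496,457)],.0805);print("fl,hr",v)
b=f([(381,237),(381,408)],.0755);print("bar",b,b.mean(0))
print(b[1]-b[0])
E
```

```text
fl,hr [[0.4606 0.2613 0.0805]
 [0.6191 0.1324 0.0805]
 [0.5001 0.1193 0.0805]]
bar [[0.4258 0.2278 0.0755]
 [0.4364 0.1385 0.0755]] [0.4311 0.1831 0.0755]
[ 0.0106 -0.0893  0.    ]
```

Emit:
{"name": "carry_out", "arguments": {"moves": [{"fingers":160,"slide":[-7,-1,30],"rotation":[0.01,0,0]},{"fingers":160,"slide":[0,0,35],"rotation":[0,0,0]},{"fingers":160,"slide":[0,0,0],"rotation":[0,0,0]}]}}

```text
clock: 1.88
position: [0.4412, 0.1861, 0.0668]
tcp_rot: [179.0, -0.4, 96.7]
ft_force: [-5.3, -1.1, -0.0]
finger_gap: 0.373
```

```bash
python3 - <<'E'
from h import *
go([.431,.1835,.0565],96.7)
c=bot.capture("wrist"); crop(c,"f_w",100,100,400,350,2.5)
E
```

```text
t 1.875 pos [0.4412 0.1861 0.0668] rot [179.0431  -0.4028  96.7435] F [-5.3461 -1.1159 -0.0045] gap 31.68942057208746
slide mm [ -1.4621 -10.616   10.1286]
rot [ 0.0167 -0.007   0.0007]
slide after rot [ -1.3976 -10.4443  10.3145]
```

View pics/f_w.png

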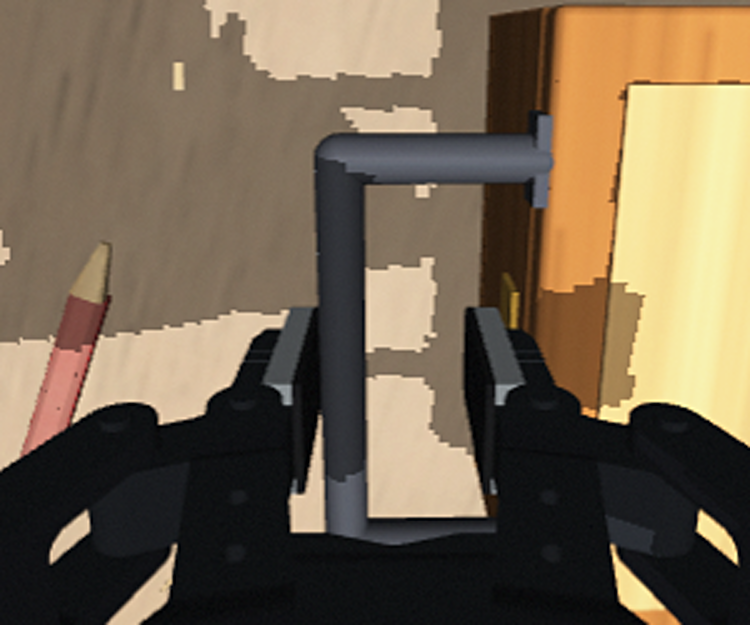

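Emit:
{"name": "carry_out", "arguments": {"moves": [{"fingers":160,"slide":[-1,-10,5],"rotation":[0.015,-0.005,0]},{"fingers":160,"slide":[0,0,0],"rotation":[0,0,0]}]}}

```text
clock: 2.17
position: [0.4353, 0.1849, 0.0657]
tcp_rot: [179.4, -0.2, 96.7]
ft_force: [-0.2, -0.6, -0.5]
finger_gap: 0.372
```

```bash
python3 - <<'E'
from h import *
go([.431,.1835,.0565],96.7); s=bot.state(); print(s["joint_positions"],s["effort"])
E
```

```text
t 2.175 pos [0.4353 0.1849 0.0657] rot [179.3975  -0.1969  96.7088] F [-0.1681 -0.5627 -0.4882] gap 31.631362979108154
slide mm [-0.8749 -4.5082  9.163 ]
rot [ 0.0105 -0.0034  0.0001]
slide after rot [-0.8439 -4.4114  9.2128]
[ 17.8293  20.8264 111.0908   0.1045  47.4537  11.0513] [ -0.0019 -39.8133 -15.6449   0.0031   0.0114   0.0155]
```

Emit:
{"name": "carry_out", "arguments": {"moves": [{"fingers":160,"slide":[-1,-4,8],"rotation":[0.01,-0.003,0]},{"fingers":160,"slide":[0,-2,4],"rotation":[0.005,0,0]}]}}

```text
clock: 2.42
position: [0.4318, 0.1839, 0.0547]
tcp_rot: [180.0, -0.1, 96.7]
ft_force: [0.2, 0.2, -0.2]
finger_gap: 0.374
```

```bash
python3 - <<'E'
from h import *
go([.431,.1835,.0565],96.7)
E
```

```text
t 2.425 pos [0.4318 0.1839 0.0547] rot [179.9695  -0.0749  96.7193] F [ 0.1752  0.1585 -0.1766] gap 31.76219113554564
slide mm [-0.3392 -0.884  -1.7538]
rot [ 0.0005 -0.0013  0.0003]
slide after rot [-0.3418 -0.8849 -1.7529]
```

Good. Now I'll close on the bar.

Emit:
{"name": "carry_out", "arguments": {"moves": [{"fingers":255,"slide":[0,-1,-1],"rotation":[0,0,0]},{"fingers":255,"slide":[0,0,0],"rotation":[0,0,0]},{"fingers":255,"slide":[0,0,0],"rotation":[0,0,0]}], "force": 25}}

```text
clock: 2.8
position: [0.4304, 0.1838, 0.0555]
tcp_rot: [-180.0, -0.1, 96.7]
ft_force: [-0.9, -0.6, 0.5]
finger_gap: 0.107
```

```bash
python3 - <<'E'
from h import *
go(None)
E
```

```text
t 2.8 pos [0.4304 0.1838 0.0555] rot [-179.955    -0.0621   96.7201] F [-0.8677 -0.5964  0.5193] gap 9.081114156678543
```

Emit:
{"name": "carry_out", "arguments": {"moves": [{"fingers":255,"slide":[0,1,-20],"rotation":[0,0,0]},{"fingers":255,"slide":[0,3,-20],"rotation":[0,0,0]},{"fingers":255,"slide":[0,5,-20],"rotation":[0,0,0]}]}}

```text
clock: 3.18
position: [0.4418, 0.1851, 0.1155]
tcp_rot: [179.9, -0.1, 96.7]
ft_force: [5.3, -0.4, -3.7]
finger_gap: 0.107
```

```bash
cat >> h.py <<'E'
H=np.array([.4304,.1838])+.180*np.array([np.cos(np.radians(6.7)),np.sin(np.radians(6.7))])
def arc(dth=8,n=4):
    s=bot.state(); u=np.array([np.cos(np.radians(6.7)),np.sin(np.radians(6.7))])
    x=(s["position"][:2]-H)@u*1000; lat=(s["position"][:2]-H)@np.array([-u[1],u[0]])*1000; z=(s["position"][2]+.019-.0705)*1000
    th=np.degrees(np.arctan2(z,-x)); r=np.hypot(x,z)
    print("theta",th,"r",r,"lat",lat,"rot",s["tcp_rot"],"F",s["ft_force"],"gap",s["finger_gap"]*85)
    p=np.array([x,z])
    for i in range(n):
        t=np.radians(th+dth*(i+1)); q=180*np.array([-np.cos(t),np.sin(t)]); print("dy,dz",q[0]-p[0],-(q[1]-p[1])); p=q
E
python3 - <<'E'
from h import *
arc()
E
```

```text
theta 20.80781361445055 r 180.23437318072604 lat -0.0423175691048055 rot [179.8735  -0.0521  96.7376] F [ 5.335  -0.3578 -3.6885] gap 9.131463119288055
dy,dz 10.75561478194814 -22.71171398909688
dy,dz 13.606434158173556 -21.106731036461625
dy,dz 16.411506485748248 -19.007672146122616
dy,dz 18.897147507389846 -16.53865053836597
```

Radius 180 mm and small forces, so the lid is following the arc well.

Emit:
{"name": "carry_out", "arguments": {"moves": [{"fingers":255,"slide":[0,11,-23],"rotation":[0,0,0]},{"fingers":255,"slide":[0,14,-21],"rotation":[0,0,0]},{"fingers":255,"slide":[0,16,-19],"rotation":[0,0,0]},{"fingers":255,"slide":[0,19,-17],"rotation":[0,0,0]}]}}

```text
clock: 3.68
position: [0.4987, 0.1917, 0.1959]
tcp_rot: [-179.7, -0.1, 96.7]
ft_force: [1.9, 1.1, -5.0]
finger_gap: 0.107
```

```bash
python3 - <<'E'
from h import *
arc(8,6)
E
```

```text
theta 52.4048402502761 r 182.2605067145264 lat -0.08145763698990129 rot [-179.7022   -0.0512   96.741 ] F [ 1.8801  1.1463 -4.989 ] gap 9.072892303739122
dy,dz 22.296853369615377 -12.104091891188318
dy,dz 22.648033068162448 -10.848766920238518
dy,dz 23.9374805010871 -7.591190473589762
dy,dz 24.761012104538477 -4.185860139223763
dy,dz 25.102598772608864 -0.6990567985930909
dy,dz 24.95559190935331 2.801352887456858
```

Emit:
{"name": "carry_out", "arguments": {"moves": [{"fingers":255,"slide":[0,22,-12],"rotation":[0,0,0]},{"fingers":255,"slide":[0,23,-11],"rotation":[0,0,0]},{"fingers":255,"slide":[0,24,-8],"rotation":[0,0,0]},{"fingers":255,"slide":[0,25,-4],"rotation":[0,0,0]}]}}

```text
clock: 4.18
position: [0.5884, 0.2023, 0.2323]
tcp_rot: [-179.1, -0.0, 96.8]
ft_force: [-1.1, 0.1, 3.8]
finger_gap: 0.106
```

```bash
python3 - <<'E'
from h import *
arc(8,4)
E
```

```text
theta 83.39563142562282 r 182.0359959534626 lat -0.0996619762928025 rot [-179.0765   -0.0403   96.7651] F [-1.117   0.0763  3.7523] gap 9.030880628517826
dy,dz 25.320558006481264 0.88140198963427
dy,dz 25.001061253934964 2.3613728471453044
dy,dz 24.429113062763776 5.817867350924018
dy,dz 23.381679973530126 9.161123684443055
```

Emit:
{"name": "carry_out", "arguments": {"moves": [{"fingers":255,"slide":[0,25,1],"rotation":[-0.01,0,0]},{"fingers":255,"slide":[0,25,2],"rotation":[0,0,0]},{"fingers":255,"slide":[0,24,6],"rotation":[0,0,0]},{"fingers":255,"slide":[0,23,9],"rotation":[0,0,0]}]}}

```text
clock: 4.68
position: [0.6876, 0.2138, 0.2152]
tcp_rot: [-179.7, -0.0, 96.8]
ft_force: [0.2, -0.0, -0.2]
finger_gap: 0.104
```

```bash
python3 - <<'E'
from h import *
arc(8,3)
c=bot.capture("side"); crop(c,"g_s",160,60,330,220,4.5)
c=bot.capture("wrist"); crop(c,"g_w",0,0,512,384,1.5)
E
```

```text
theta 115.7408793788597 r 181.70054579683102 lat -0.17448586750974704 rot [-179.7422   -0.0468   96.7528] F [ 0.1845 -0.0253 -0.1709] gap 8.855641930641028
dy,dz 21.065928734456932 13.989478268860267
dy,dz 19.858505025475992 15.371041724599735
dy,dz 17.52600787787381 17.985221527991996
```

View pics/g_s.png

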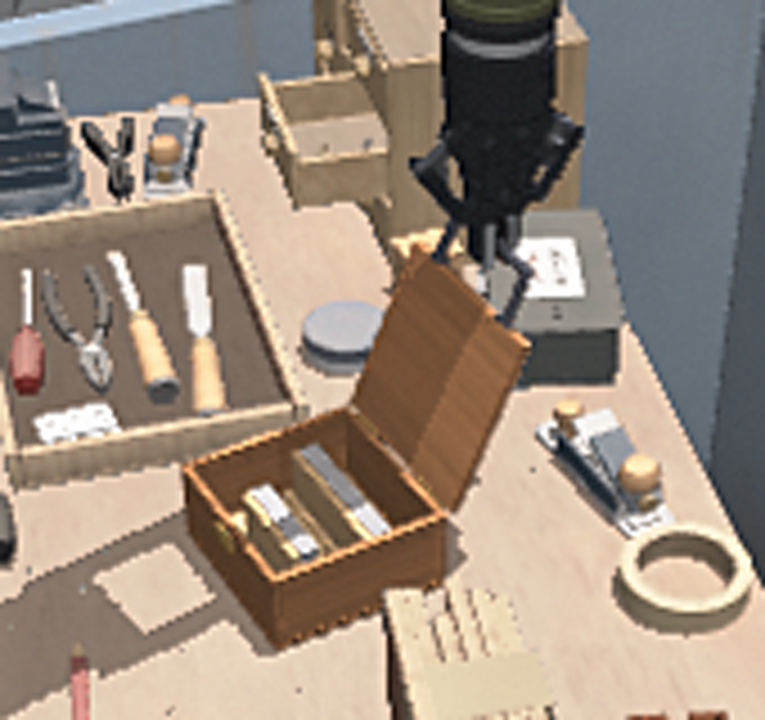

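View pics/g_w.png

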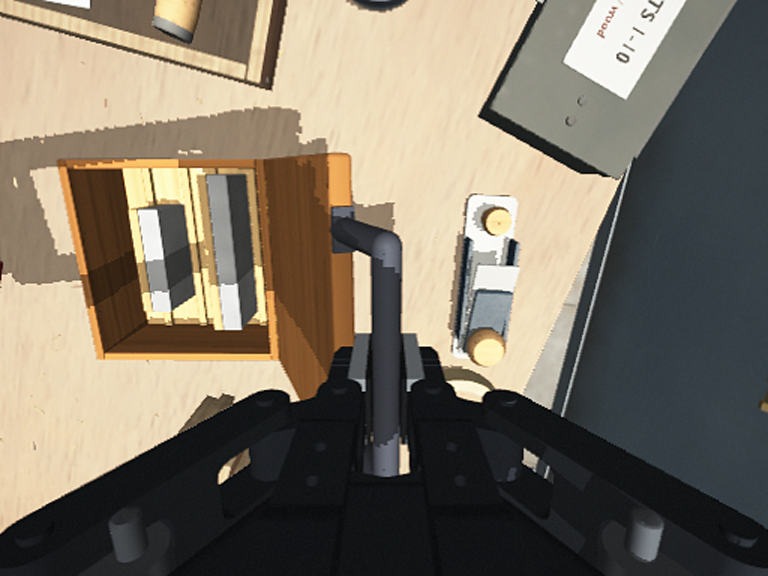

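The wrist view shows the long stone at the hinge side, (231,250), and the short one at (165,258). I'll carry the lid a bit further back, then release it.

Emit:
{"name": "carry_out", "arguments": {"moves": [{"fingers":255,"slide":[0,21,14],"rotation":[0,0,0]},{"fingers":255,"slide":[0,18,15],"rotation":[0,0,0]},{"fingers":255,"slide":[0,8,8],"rotation":[0,0,0]},{"fingers":190,"slide":[0,0,0],"rotation":[0,0,0]},{"fingers":170,"slide":[0,0,-10],"rotation":[0,0,0]},{"fingers":170,"slide":[0,0,-30],"rotation":[0,0,0]},{"fingers":170,"slide":[0,0,-40],"rotation":[0,0,0]},{"fingers":170,"slide":[0,-40,-40],"rotation":[0,0,0]},{"fingers":120,"slide":[0,-40,0],"rotation":[0,0,0]}]}}

```text
clock: 5.9
position: [0.6554, 0.2099, 0.302]
tcp_rot: [-179.7, -0.0, 96.7]
ft_force: [0.4, -0.3, -0.0]
finger_gap: 0.521
```

```bash
python3 - <<'E'
from h import *
go(None)
c=bot.capture("side"); crop(c,"h_s",160,60,330,220,4.5)
c=bot.capture("wrist"); crop(c,"h_w",0,0,512,384,1.5)
import pickle; pickle.dump(c,open("h.pkl","wb"))
E
```

```text
t 5.9 pos [0.6554 0.2099 0.302 ] rot [-179.6607   -0.0378   96.7289] F [ 0.4088 -0.3448 -0.0295] gap 44.24771628576685
```

View pics/h_s.png

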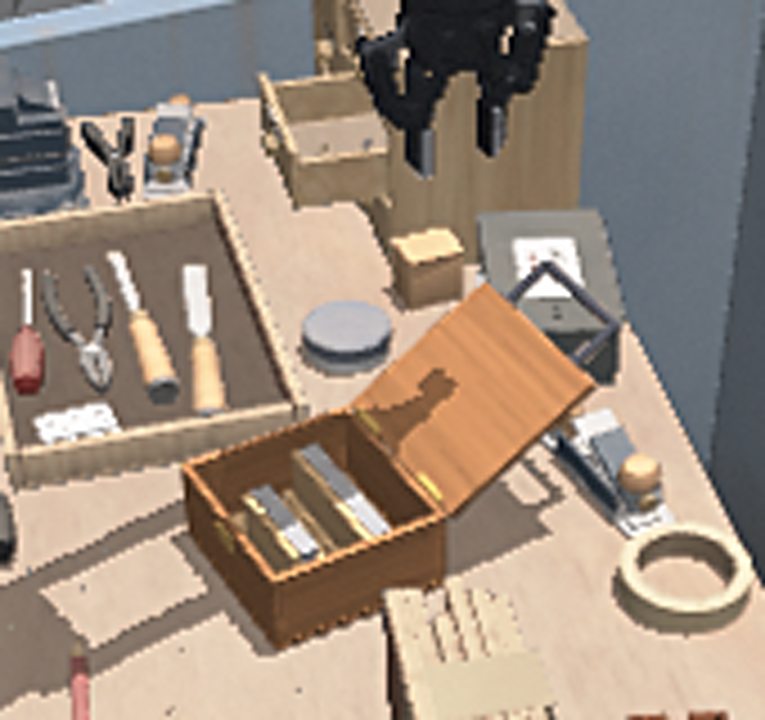

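View pics/h_w.png

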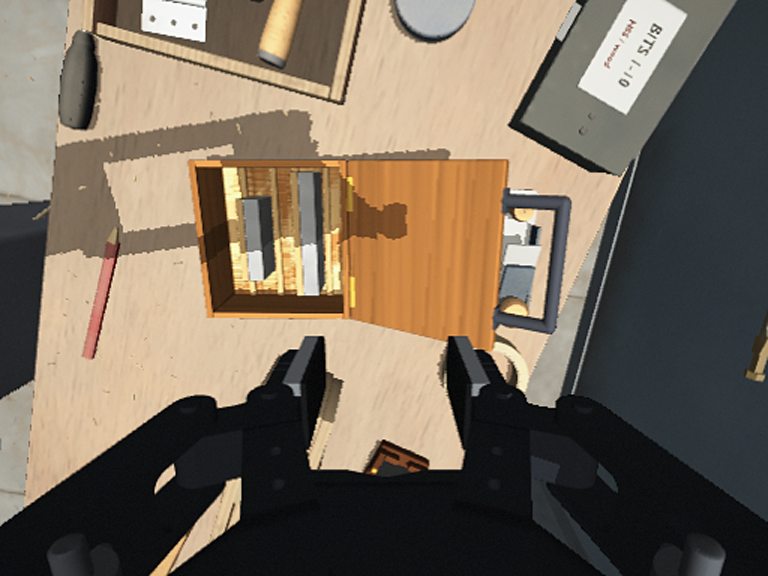

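The lid has fallen back to its stop and stays there. The wrist view shows the long stone's top edge from (311,172) to (309,296). I'll measure the stone, the ply front, the sanding block and the pencil.

```bash
python3 - <<'E'
from h import *
import pickle
c=pickle.load(open("h.pkl","rb"))
crop(c,"i_w",110,90,260,230,5)
f=lambda pts,z: onz(c,(np.array(pts,float)+.5)/1.5-.5,z)
u=np.array([np.cos(np.radians(6.7)),np.sin(np.radians(6.7))])
C=H-.07*u; print("chest",C,"stone pred",C+.027*u)
v=f([(299,172),(322,172),(319,296),(301,296)],.053);print("stone",v,v.mean(0))
d=pickle.load(open("a.pkl","rb"))
def g(n,x0,y0,s,pts,z): return onz(d[n],np.array([x0,y0])+(np.array(pts,float)+.5)/s-.5,z)
print("ply front top edge",g("side",155,190,3,[(273,8),(330,270),(400,560)],.098))
print("block top",g("side",155,190,3,[(213,272),(284,272),(284,382),(211,382)],.034))
print("pencil",g("side",155,190,3,[(68,42),(69,157)],.005))
print("ply end/bottom", g("wrist",0,0,1,[(217,130),(207,210)],.098))
print(bot.state()["joint_positions"],bot.state()["position"])
E
```

```text
chest [0.5396 0.1966] stone pred [0.5665 0.1998]
stone [[0.5572 0.2619 0.053 ]
 [0.5783 0.2644 0.053 ]
 [0.5845 0.1446 0.053 ]
 [0.5666 0.1424 0.053 ]] [0.5716 0.2034 0.053 ]
ply front top edge [[ 0.5349  0.0416  0.098 ]
 [ 0.4556 -0.2655  0.098 ]
 [ 0.3987 -0.505   0.098 ]]
block top [[ 0.3812 -0.1849  0.034 ]
 [ 0.4382 -0.2098  0.034 ]
 [ 0.3952 -0.3095  0.034 ]
 [ 0.3406 -0.2856  0.034 ]]
pencil [[0.3529 0.1712 0.005 ]
 [0.3079 0.0175 0.005 ]]
ply end/bottom [[ 0.5354  0.0502  0.098 ]
 [ 0.5214 -0.0338  0.098 ]]
[14.2448 24.7224 65.212   0.0966 90.9316  7.4648] [0.65   0.2092 0.2996]
```

View pics/i_w.png

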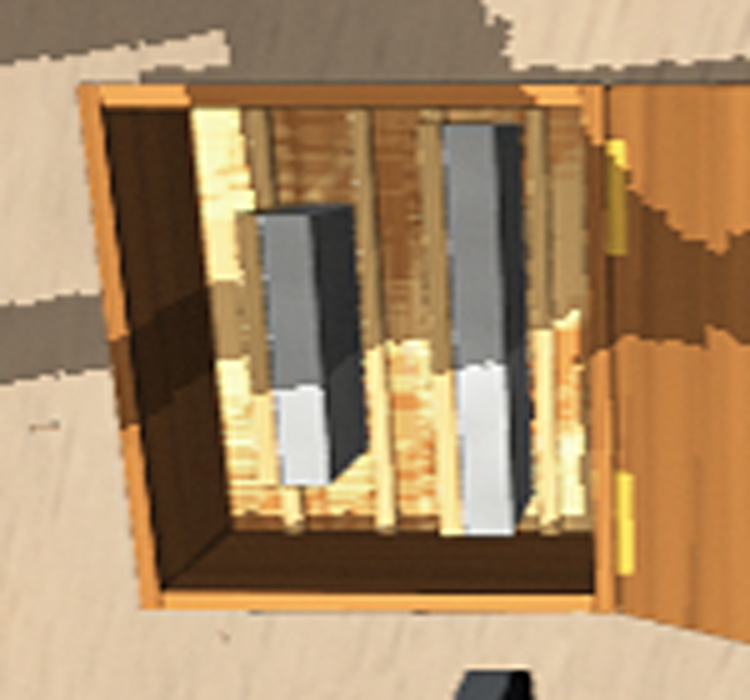

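```bash
python3 - <<'E'
from h import *
import pickle
c=pickle.load(open("h.pkl","rb"))
f=lambda pts,z: onz(c,np.array([110,90])+(np.array(pts,float)+.5)/5-.5,z)
v=f([(443,125),(497,125),(515,535),(462,535)],.053);print("stone",v,v.mean(0)); 
w=(v[0]+v[1]-v[2]-v[3])/2;print(np.degrees(np.arctan2(-w[0],w[1])),np.linalg.norm(w))
rim=f([(90,97),(152,600),(607,600),(595,97)],.070);print("rim",rim,rim.mean(0))
c=bot.capture("side"); 
go([.5665,.1998,.026],96.7)
E
```

```text
stone [[0.5559 0.2616 0.053 ]
 [0.5707 0.2634 0.053 ]
 [0.5846 0.1455 0.053 ]
 [0.5688 0.1436 0.053 ]] [0.57   0.2035 0.053 ]
6.463259835677655 0.11873147538919418
rim [[0.4662 0.2584 0.07  ]
 [0.4829 0.1182 0.07  ]
 [0.6151 0.1349 0.07  ]
 [0.5989 0.2742 0.07  ]] [0.5408 0.1964 0.07  ]
t 6.05 pos [0.6523 0.2093 0.2988] rot [-179.2299    0.0258   96.7659] F [ 0.1879 -0.4065  0.668 ] gap 45.34504119114702
slide mm [  0.7463 -82.6362 273.9308]
rot [-0.0134  0.0005  0.0011]
slide after rot [  0.5243 -86.311  272.7957]
```

Emit:
{"name": "carry_out", "arguments": {"moves": [{"fingers":150,"slide":[2,-48,0],"rotation":[-0.013,0,0]},{"fingers":150,"slide":[1,-40,20],"rotation":[0,0,0]},{"fingers":150,"slide":[0,0,50],"rotation":[0,0,0]},{"fingers":150,"slide":[0,0,50],"rotation":[0,0,0]},{"fingers":150,"slide":[0,0,40],"rotation":[0,0,0]},{"fingers":150,"slide":[0,0,20],"rotation":[0,0,0]},{"fingers":150,"slide":[0,0,0],"rotation":[0,0,0]}]}}

```text
clock: 6.92
position: [0.5686, 0.2032, 0.1179]
tcp_rot: [179.5, -0.0, 96.8]
ft_force: [0.2, -0.8, -0.4]
finger_gap: 0.411
```

```bash
python3 - <<'E'
from h import *
go([.5665,.2025,.026],96.7)
c=bot.capture("wrist"); crop(c,"j_w",0,0,512,384,1.5)
E
```

```text
t 6.925 pos [0.5686 0.2032 0.1179] rot [179.5016  -0.0355  96.7713] F [ 0.1782 -0.7888 -0.4214] gap 34.95857563367192
slide mm [-0.4594 -2.9765 91.8595]
rot [ 0.0087 -0.0006  0.0012]
slide after rot [-0.4052 -2.1768 91.8822]
```

View pics/j_w.png

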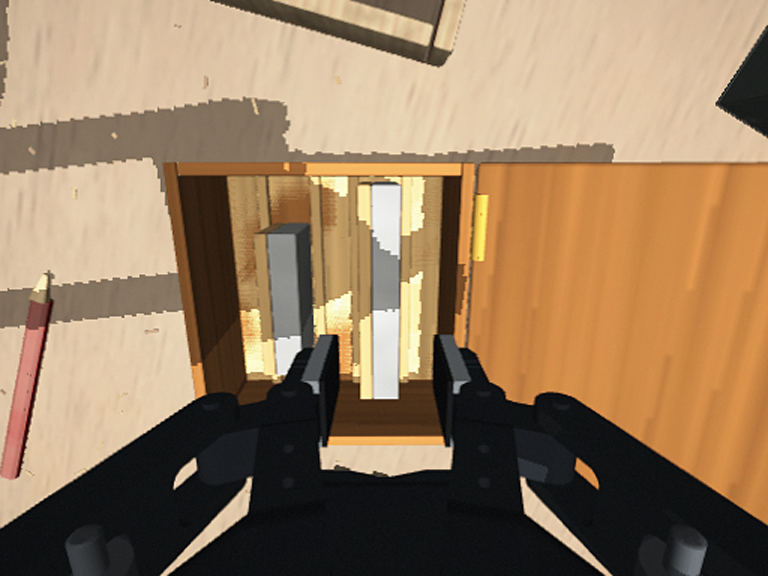

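Emit:
{"name": "carry_out", "arguments": {"moves": [{"fingers":150,"slide":[0,-2,40],"rotation":[0.008,0,0]},{"fingers":150,"slide":[0,-1,30],"rotation":[0,0,0]},{"fingers":150,"slide":[0,0,15],"rotation":[0,0,0]}]}}

```text
clock: 7.35
position: [0.5718, 0.2048, 0.0386]
tcp_rot: [179.3, -0.2, 96.8]
ft_force: [-4.9, -0.7, 3.6]
finger_gap: 0.41
```

```bash
python3 - <<'E'
from h import *
go([.5665,.2025,.033],96.7)
E
```

```text
t 7.35 pos [0.5718 0.2048 0.0386] rot [179.3319  -0.1576  96.7645] F [-4.8623 -0.69    3.591 ] gap 34.8853511394783
slide mm [-1.6218 -5.6274  5.5078]
rot [ 0.0117 -0.0028  0.0011]
slide after rot [-1.6128 -5.561   5.5775]
```

Emit:
{"name": "carry_out", "arguments": {"moves": [{"fingers":150,"slide":[-1,-5,3],"rotation":[0.012,-0.002,0]},{"fingers":150,"slide":[-1,-3,2],"rotation":[0.005,0,0]}]}}

```text
clock: 7.6
position: [0.5666, 0.2024, 0.0349]
tcp_rot: [-179.9, -0.1, 96.8]
ft_force: [1.2, -0.2, 0.4]
finger_gap: 0.413
```

```bash
python3 - <<'E'
from h import *
go([.5665,.2025,.033],96.7)
E
```

```text
t 7.6 pos [0.5666 0.2024 0.0349] rot [-179.9203   -0.0687   96.7709] F [ 1.1507 -0.2478  0.4089] gap 35.06888430688295
slide mm [ 0.1305 -0.1055  1.9406]
rot [-0.0014 -0.0012  0.0012]
slide after rot [ 0.1327 -0.1083  1.9403]
```

Emit:
{"name": "carry_out", "arguments": {"moves": [{"fingers":255,"slide":[0,0,1],"rotation":[0,0,0]},{"fingers":255,"slide":[0,0,0],"rotation":[0,0,0]},{"fingers":255,"slide":[0,0,0],"rotation":[0,0,0]}], "force": 60}}

```text
clock: 7.98
position: [0.5679, 0.2026, 0.0356]
tcp_rot: [179.9, -0.1, 96.8]
ft_force: [-0.3, -0.5, -3.4]
finger_gap: 0.248
```

Emit:
{"name": "carry_out", "arguments": {"moves": [{"fingers":255,"slide":[0,0,-20],"rotation":[0,0,0]},{"fingers":255,"slide":[0,0,-40],"rotation":[0,0,0]},{"fingers":255,"slide":[0,0,-50],"rotation":[0,0,0]},{"fingers":255,"slide":[0,0,-50],"rotation":[0,0,0]}]}}

```text
clock: 8.48
position: [0.564, 0.2011, 0.1933]
tcp_rot: [-179.3, 0.0, 96.8]
ft_force: [1.6, 0.8, -3.4]
finger_gap: 0.244
```

```bash
python3 - <<'E'
from h import *
go(None); s=bot.state(); print(s["joint_positions"])
c=bot.capture("wrist"); crop(c,"k_w",0,0,512,384,1.5)
c=bot.capture("side"); crop(c,"k_s",160,60,330,220,4.5)
E
```

```text
t 8.475 pos [0.564  0.2011 0.1933] rot [-179.3223    0.0328   96.7591] F [ 1.5919  0.7534 -3.374 ] gap 20.726407389188477
[15.5428 21.5083 85.9612  0.0742 73.2053  8.762 ]
```

View pics/k_w.png

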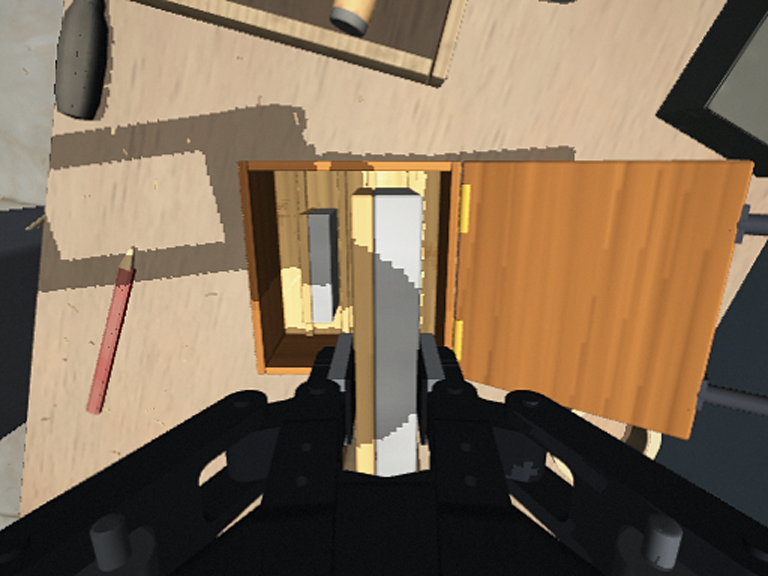

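View pics/k_s.png

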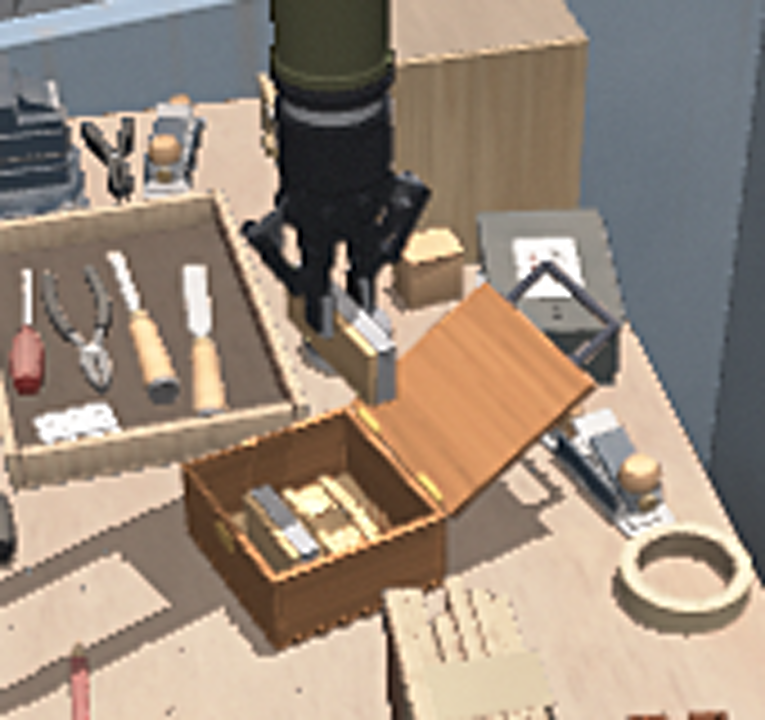

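The stone is held with its wooden back towards the robot and its stone face towards the hinge. I'll fit the arm's geometry to choose a reachable laying pose.

```bash
python3 - <<'E'
import numpy as np
from scipy.optimize import least_squares
D=[(17.62,86.384,76.112,.57429,0,.23039),(20.826,111.091,47.454,.4353,.1849,.0657),(24.722,65.212,90.932,.650,.2092,.2996),(21.508,85.961,73.205,.564,.2011,.1933)]
q1=np.radians([-4.211,17.829,14.245,15.543])
for (a,b,c,x,y,z),t in zip(D,q1):
    print("lat",-np.sin(t)*x+np.cos(t)*y)
def res(p):
    a2,a3,zc,e=p; o=[]
    for (a,b,c,x,y,z),t in zip(D,q1):
        r=np.cos(t)*x+np.sin(t)*y
        A=np.radians(a);B=np.radians(a+b);T=np.radians(a+b+c)
        L=.25
        o+=[a2*np.sin(A)+a3*np.sin(B)+e*np.cos(B)+L*np.sin(T)-r, zc+a2*np.cos(A)+a3*np.cos(B)-e*np.sin(B)+L*np.cos(T)-z]
    return o
s=least_squares(res,[.5,.45,.1,0]);print(s.x,np.abs(s.fun).max())
E
```

```text
lat 0.04216992312322024
lat 0.04274116604889949
lat 0.04282293736826459
lat 0.042615412451927404
[0.64499486 0.41526753 0.06835034 0.10520776] 0.0008059170810198468
```

Tilting radially would fold the arm past its limits. So I'll yaw the tool until it points parallel to the ply front, then tilt sideways. First I'll move to the free bench and yaw.

Emit:
{"name": "carry_out", "arguments": {"moves": [{"fingers":255,"slide":[-38,-39,0],"rotation":[0,0,0]},{"fingers":255,"slide":[-38,-39,0],"rotation":[0,0,0]},{"fingers":255,"slide":[-38,-39,0],"rotation":[0,0,0]},{"fingers":255,"slide":[-33,-34,0],"rotation":[0,0,0]},{"fingers":255,"slide":[0,0,0],"rotation":[0,0,-0.172]},{"fingers":255,"slide":[0,0,0],"rotation":[0,0,-0.172]},{"fingers":255,"slide":[0,0,0],"rotation":[0,0,-0.172]},{"fingers":255,"slide":[0,0,0],"rotation":[0,0,-0.172]},{"fingers":255,"slide":[0,0,0],"rotation":[0,0,-0.172]},{"fingers":255,"slide":[0,0,0],"rotation":[0,0,-0.172]},{"fingers":255,"slide":[0,0,0],"rotation":[0,0,-0.172]}]}}

```text
clock: 9.95
position: [0.4239, 0.0338, 0.1879]
tcp_rot: [-179.9, -0.6, 168.0]
ft_force: [0.4, 0.1, -3.3]
finger_gap: 0.24
```

```bash
python3 - <<'E'
from h import *
go([.432,.038,.15],165.5);print(bot.state()["joint_positions"])
E
```

```text
t 9.95 pos [0.4239 0.0338 0.1879] rot [-179.9452   -0.6105  167.9926] F [ 0.3832  0.0711 -3.3429] gap 20.4040858185039
slide mm [-7.4723  5.8594 37.8295]
rot [-0.0012 -0.0106  0.0435]
slide after rot [-6.8087  6.1251 37.9125]
[ -1.1931   8.3382 106.2727   0.0665  65.9991 -79.2133]
```

Now tilt the tool, 50° about -x, at this height.

Emit:
{"name": "carry_out", "arguments": {"moves": [{"fingers":255,"slide":[-7,6,0],"rotation":[0,-0.01,0.044]},{"fingers":255,"slide":[0,0,0],"rotation":[-0.175,0,0]},{"fingers":255,"slide":[0,0,0],"rotation":[-0.175,0,0]},{"fingers":255,"slide":[0,0,0],"rotation":[-0.175,0,0]},{"fingers":255,"slide":[0,0,0],"rotation":[-0.175,0,0]},{"fingers":255,"slide":[0,0,0],"rotation":[-0.17,0,0]}]}}

```text
clock: 10.7
position: [0.4313, 0.0409, 0.1856]
tcp_rot: [129.3, 0.5, 166.1]
ft_force: [-0.5, 0.8, -4.7]
finger_gap: 0.242
```

```bash
cat >> h.py <<'E'
def tilt(p,az,phi):
    "target: tool tilted phi from down toward azimuth az (stone face az)"
    s=bot.state(); R=Rt(s); n=np.array([np.cos(np.radians(az)),np.sin(np.radians(az)),0]); k=np.array([0,0,1.]); f=np.radians(phi)
    z=n*np.sin(f)-k*np.cos(f); y=n*np.cos(f)+k*np.sin(f); T=np.c_[np.cross(y,z),y,z]
    print("t",s["clock"],"pos",s["position"],"F",s["ft_force"],"gap",s["finger_gap"]*85)
    print("tool z",R[:,2],"tilt",np.degrees(np.arccos(-R[2,2])))
    print("rot",Rn.from_matrix(R.T@T).as_rotvec(),"slide",R.T@(np.array(p)-s["position"])*1000)
    print("edge heights", [ (s["position"]+R@np.array([a,-.011,.0275]))[2] for a in(-.06,.06)])
    print("world->tool down 10mm:",R.T@np.array([0,0,-10.]))
E
python3 - <<'E'
from h import *
tilt([.432,.038,.10],75.5,50);print(bot.state()["joint_positions"])
c=bot.capture("side"); crop(c,"l_s",100,60,360,260,3)
c=bot.capture("scene"); crop(c,"l_c",150,100,400,280,3)
E
```

```text
t 10.7 pos [0.4313 0.0409 0.1856] F [-0.4864  0.7595 -4.6558] gap 20.586671334270754
tool z [ 0.1916  0.7502 -0.6329] tilt 50.73704279989211
rot [ 0.0129 -0.0023  0.0125] slide [ -0.6768 -67.9295  52.1001]
edge heights [np.float64(0.16012713441811852), np.float64(0.15915017642813017)]
world->tool down 10mm: [ 0.0814 -7.7421  6.3288]
[ -39.0182   20.2349  116.5301   46.4304   76.1418 -140.7352]
```

View pics/l_s.png

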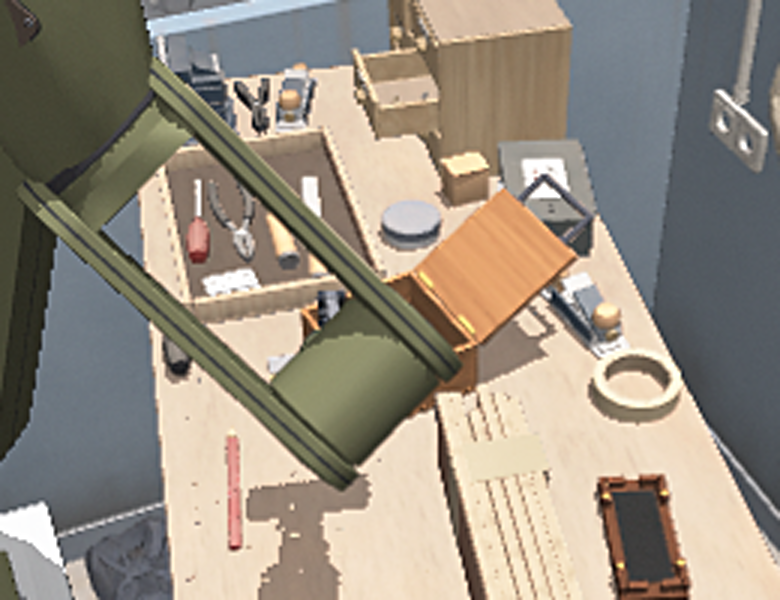

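View pics/l_c.png

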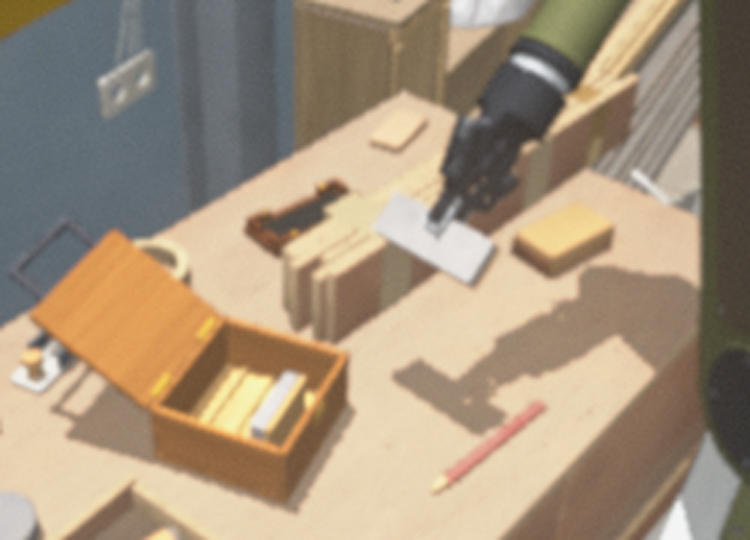

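The tilt is about right and the grey face points up and left in the scene view. Descending.

Emit:
{"name": "carry_out", "arguments": {"moves": [{"fingers":255,"slide":[-1,-27,22],"rotation":[0.012,-0.002,0.012]},{"fingers":255,"slide":[0,-27,22],"rotation":[0,0,0]},{"fingers":255,"slide":[0,-27,22],"rotation":[0,0,0]},{"fingers":255,"slide":[0,-16,13],"rotation":[0,0,0]}]}}

```text
clock: 11.3
position: [0.4356, 0.0337, 0.0576]
tcp_rot: [131.4, -0.8, 165.3]
ft_force: [0.6, 0.4, -2.7]
finger_gap: 0.237
```

```bash
python3 - <<'E'
from h import *
tilt([.432,.038,.026],75.5,50);print(bot.state()["joint_positions"])
E
```

```text
t 11.3 pos [0.4356 0.0337 0.0576] F [ 0.5681  0.4484 -2.6554] gap 20.148598598522074
tool z [ 0.1818  0.7276 -0.6615] tilt 48.58641556866675
rot [-0.0247 -0.0061 -0.0126] slide [  4.0933 -21.6106  23.3581]
edge heights [np.float64(0.03035091391103821), np.float64(0.03197125602099272)]
world->tool down 10mm: [-0.135  -7.4983  6.6149]
[ -38.2403   34.0928  121.4595   51.0043   61.6486 -153.571 ]
```

Joint 6 is at -153.57° and its limit is -153.77°, so I'll back off the tilt to about 40° and turn the azimuth slightly. That still leans the stone well past its 26° tipping angle.

Emit:
{"name": "carry_out", "arguments": {"moves": [{"fingers":255,"slide":[0,7,-7],"rotation":[0.1,0,0]},{"fingers":255,"slide":[0,0,0],"rotation":[0.06,0,0]}]}}

```text
clock: 11.55
position: [0.4367, 0.0325, 0.0649]
tcp_rot: [141.0, -1.1, 165.2]
ft_force: [-0.1, -0.6, -3.0]
finger_gap: 0.246
```

```bash
python3 - <<'E'
from h import *
tilt([.436,.033,.029],72,40);print(bot.state()["joint_positions"])
E
```

```text
t 11.55 pos [0.4367 0.0325 0.0649] F [-0.1009 -0.6164 -3.0049] gap 20.942004905849085
tool z [ 0.1461  0.613  -0.7765] tilt 39.06197285724168
rot [-0.0172 -0.0508  0.0304] slide [  0.1194 -22.3412  28.0727]
edge heights [np.float64(0.03539813836408888), np.float64(0.03777308234915293)]
world->tool down 10mm: [-0.1979 -6.2985  7.7646]
[ -32.6632   27.6904  120.4906   45.4323   56.6197 -141.6118]
```

Emit:
{"name": "carry_out", "arguments": {"moves": [{"fingers":255,"slide":[0,-11,14],"rotation":[0,-0.05,0.03]},{"fingers":255,"slide":[0,-6,7],"rotation":[0,0,0]}]}}

```text
clock: 11.8
position: [0.439, 0.0333, 0.0399]
tcp_rot: [141.2, 0.5, 162.2]
ft_force: [-0.6, 0.0, -2.4]
finger_gap: 0.239
```

```bash
python3 - <<'E'
from h import *
tilt([.436,.033,.029],72,40);print(bot.state()["joint_positions"])
E
```

```text
t 11.8 pos [0.439  0.0333 0.0399] F [-0.6133  0.0452 -2.4055] gap 20.312136505708178
tool z [ 0.1973  0.5942 -0.7797] tilt 38.76304508116132
rot [-0.0216  0.004   0.0082] slide [ 2.8324 -7.7168  7.7131]
edge heights [np.float64(0.012035010331670284), np.float64(0.011043514554916041)]
world->tool down 10mm: [ 0.0826 -6.2605  7.7974]
[ -33.0098   30.0874  123.8955   51.3641   50.852  -147.5776]
```

Emit:
{"name": "carry_out", "arguments": {"moves": [{"fingers":255,"slide":[0,-4,5],"rotation":[0,0,0]},{"fingers":255,"slide":[0,-2,3],"rotation":[0,0,0]}]}}

```text
clock: 12.05
position: [0.4407, 0.0333, 0.0298]
tcp_rot: [141.3, 0.6, 162.3]
ft_force: [0.8, 0.1, -3.4]
finger_gap: 0.238
```

```bash
python3 - <<'E'
from h import *
tilt([.436,.033,.029],72,39);print(bot.state()["joint_positions"])
c=bot.capture("scene"); crop(c,"m_c",230,120,360,240,5)
E
```

```text
t 12.05 pos [0.4407 0.0333 0.0298] F [ 0.7774  0.119  -3.3667] gap 20.231597074438195
tool z [ 0.1976  0.5935 -0.7802] tilt 38.7242951449637
rot [-0.0048  0.0045  0.0101] slide [ 4.3533 -1.8073 -0.4738]
edge heights [np.float64(0.0020607898276970675), np.float64(0.0008767733314850208)]
world->tool down 10mm: [ 0.0987 -6.255   7.8017]
[ -32.8604   31.4273  124.1387   52.5047   49.7781 -149.2613]
```

View pics/m_c.png

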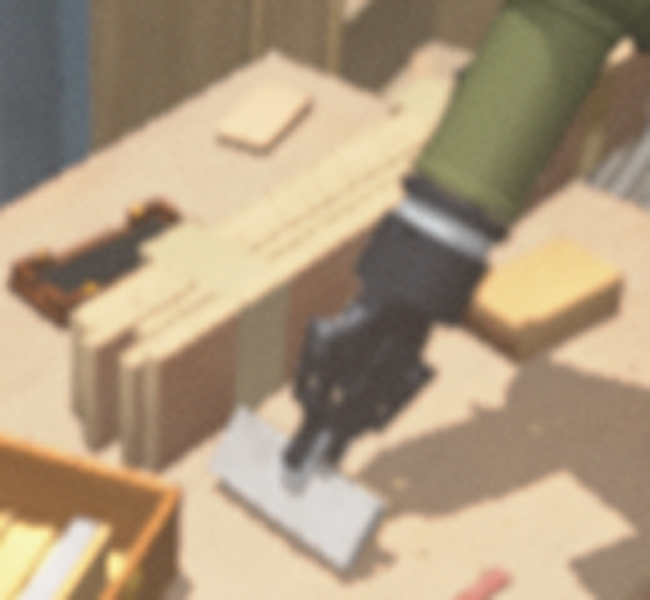

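Emit:
{"name": "carry_out", "arguments": {"moves": [{"fingers":185,"slide":[0,-0.5,1],"rotation":[0,0,0]},{"fingers":170,"slide":[0,0,0],"rotation":[0,0,0]},{"fingers":150,"slide":[0,0,0],"rotation":[0,0,0]},{"fingers":135,"slide":[0,0,0],"rotation":[0,0,0]},{"fingers":120,"slide":[0,0,0],"rotation":[0,0,0]},{"fingers":120,"slide":[0,0,0],"rotation":[0,0,0]}], "force": 25}}

```text
clock: 12.85
position: [0.4416, 0.0332, 0.0293]
tcp_rot: [141.2, 0.6, 162.2]
ft_force: [0.2, -0.2, -1.0]
finger_gap: 0.529
```

```bash
python3 - <<'E'
from h import *
tilt([.436,.033,.029],72,39);print(bot.state()["joint_positions"])
c=bot.capture("scene"); crop(c,"n_c",230,120,360,240,5)
E
```

```text
t 12.85 pos [0.4416 0.0332 0.0293] F [ 0.162  -0.181  -0.9714] gap 44.9898556305554
tool z [ 0.1993  0.5946 -0.779 ] tilt 38.83354790918699
rot [-0.003   0.0058  0.0091] slide [ 5.3227 -1.6168 -0.9695]
edge heights [np.float64(0.0016075735809132352), np.float64(0.0003811774740740577)]
world->tool down 10mm: [ 0.1022 -6.2698  7.7897]
[ -32.8946   31.5643  124.102    52.7014   49.7847 -149.4185]
```

View pics/n_c.png

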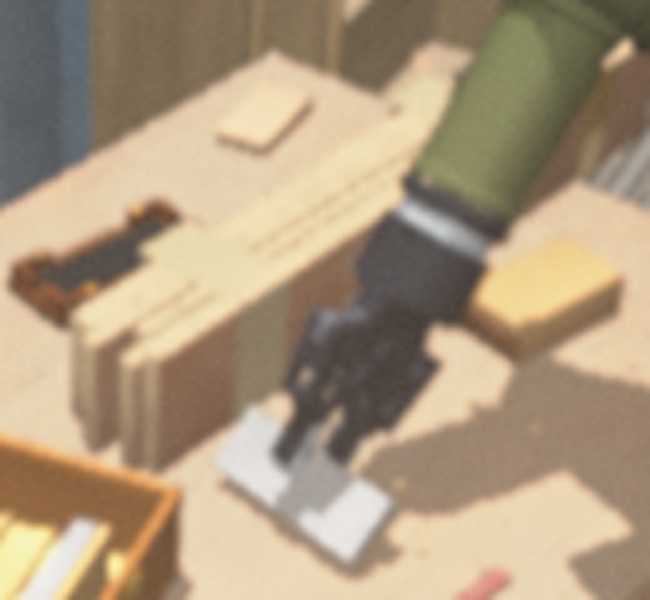

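The stone leans back on the lower finger with its grey face up. Withdrawing along the tool axis.

Emit:
{"name": "carry_out", "arguments": {"moves": [{"fingers":120,"slide":[0,0,-12],"rotation":[0,0,0]},{"fingers":120,"slide":[0,0,-12],"rotation":[0,0,0]},{"fingers":120,"slide":[0,0,-20],"rotation":[0,0,0]},{"fingers":120,"slide":[0,0,-40],"rotation":[0,0,0]},{"fingers":120,"slide":[0,0,-60],"rotation":[0,0,0]},{"fingers":120,"slide":[0,0,-40],"rotation":[0,0,0]}]}}

```text
clock: 13.65
position: [0.401, -0.0792, 0.1783]
tcp_rot: [141.2, 0.2, 162.3]
ft_force: [0.4, 0.6, -0.5]
finger_gap: 0.532
```

```bash
python3 - <<'E'
from h import *
go([.43,.02,.2],160);print(bot.state()["joint_positions"])
c=bot.capture("scene"); crop(c,"o_c",200,110,380,250,4)
c=bot.capture("wrist"); crop(c,"o_w",0,0,512,384,1.5)
E
```

```text
t 13.65 pos [ 0.401  -0.0792  0.1783] rot [141.1951   0.189  162.2724] F [ 0.4026  0.5892 -0.5272] gap 45.21816687447614
slide mm [ 2.5566 94.1206 47.8003]
rot [ 0.6772 -0.0103  0.0393]
slide after rot [  6.7222 103.1163 -21.724 ]
[ -47.811    16.6168  111.7405   34.0398   76.1716 -135.8397]
```

View pics/o_c.png

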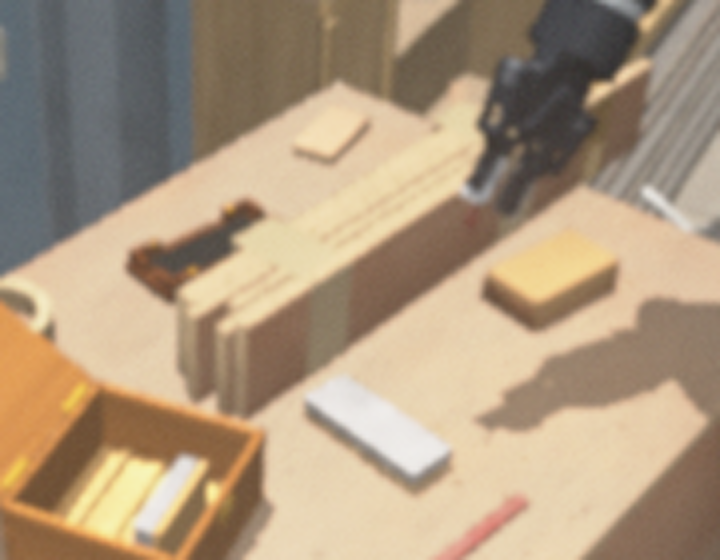

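View pics/o_w.png

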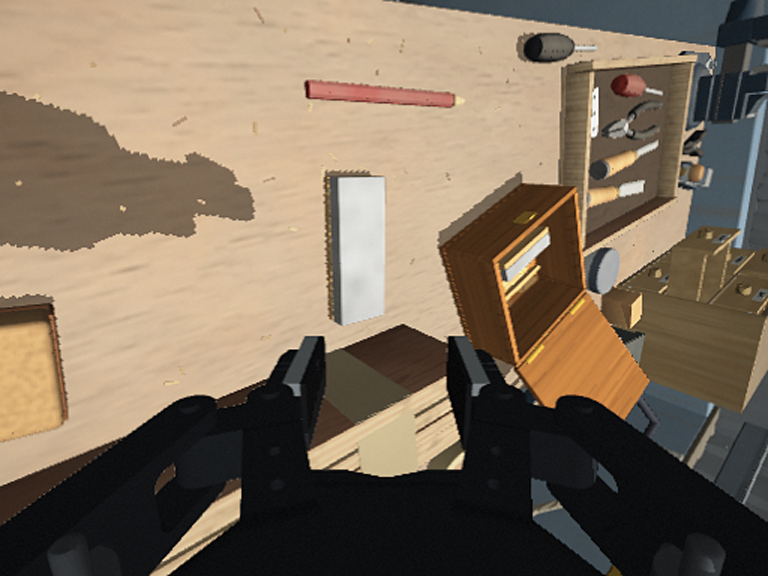

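The stone lies flat on the bench with the grey face up, seen in the wrist view at (360,248). I'll turn the tool upright above it.

Emit:
{"name": "carry_out", "arguments": {"moves": [{"fingers":60,"slide":[0,15,0],"rotation":[0.17,0,0]},{"fingers":40,"slide":[0,18,0],"rotation":[0.17,0,0]},{"fingers":40,"slide":[0,20,-5],"rotation":[0.17,0,0]},{"fingers":40,"slide":[0,20,-10],"rotation":[0.17,0,0]},{"fingers":40,"slide":[0,20,0],"rotation":[0,0,0.03]},{"fingers":40,"slide":[0,0,0],"rotation":[0,0,0]}]}}

```text
clock: 14.5
position: [0.4265, -0.0021, 0.2205]
tcp_rot: [-178.8, 0.5, 160.0]
ft_force: [0.2, 0.1, -0.5]
finger_gap: 0.839
```

```bash
python3 - <<'E'
from h import *
go([.43,.02,.2],160);print(bot.state()["joint_positions"])
c=bot.capture("wrist"); crop(c,"p_w",0,0,512,384,1.5)
import pickle; pickle.dump(c,open("p.pkl","wb"))
E
```

```text
t 14.5 pos [ 0.4265 -0.0021  0.2205] rot [-178.7812    0.5406  159.9732] F [ 0.1617  0.0693 -0.4815] gap 71.32841181367182
slide mm [ 4.4818 22.3637 19.9499]
rot [-0.0213  0.0094 -0.0006]
slide after rot [ 4.2786 21.9363 20.4624]
[ -4.8056   6.0952 103.6436  -1.402   70.0651 -74.2973]
```

View pics/p_w.png

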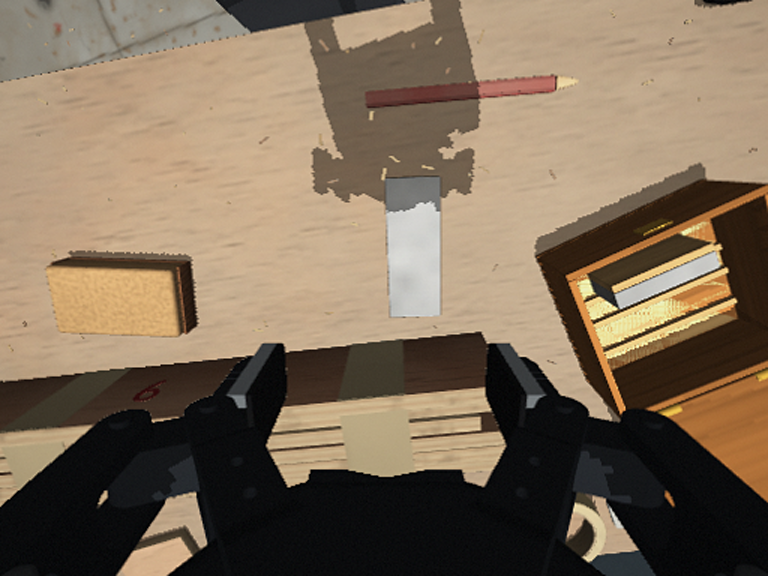

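```bash
python3 - <<'E'
from h import *
import pickle
c=pickle.load(open("p.pkl","rb"))
f=lambda pts,z: onz(c,(np.array(pts,float)+.5)/1.5-.5,z)
v=f([(385.5,177),(440,177),(441,316),(389,318)],.022)
print(v,v.mean(0),np.linalg.norm(np.roll(v,-1,0)-v,axis=1))
w=(v[2]+v[3]-v[0]-v[1]);print("len az",np.degrees(np.arctan2(w[1],w[0])))
m=v.mean(0)
go([m[0],m[1],.010],90+90+np.degrees(np.arctan2(w[1],w[0])))
E
```

```text
[[ 0.3697  0.0132  0.022 ]
 [ 0.3846  0.0543  0.022 ]
 [ 0.4981  0.0186  0.022 ]
 [ 0.4846 -0.0253  0.022 ]] [0.4342 0.0152 0.022 ] [0.0437 0.119  0.046  0.1212]
len az -17.983693574034014
t 14.55 pos [ 0.4263 -0.0029  0.2204] rot [-178.7819    0.5281  159.895 ] F [-0.319   0.4274  0.1394] gap 71.80716210089909
slide mm [  0.7101  24.1514 209.9592]
rot [-0.0214  0.0088 -0.0371]
slide after rot [ -1.9572  19.6236 210.4227]
```

Emit:
{"name": "carry_out", "arguments": {"moves": [{"fingers":40,"slide":[-1,22,40],"rotation":[-0.021,0.009,-0.037]},{"fingers":40,"slide":[0,0,50],"rotation":[0,0,0]},{"fingers":40,"slide":[0,0,50],"rotation":[0,0,0]},{"fingers":40,"slide":[0,0,20],"rotation":[0,0,0]}]}}

```text
clock: 15.05
position: [0.4348, 0.0113, 0.0569]
tcp_rot: [180.0, 0.2, 161.7]
ft_force: [0.9, -0.6, 0.2]
finger_gap: 0.844
```

```bash
python3 - <<'E'
from h import *
go([.4342,.0152,.008],162)
c=bot.capture("wrist"); crop(c,"q_w",0,0,512,384,1.5)
E
```

```text
t 15.05 pos [0.4348 0.0113 0.0569] rot [179.9931   0.1872 161.7087] F [ 0.9402 -0.6382  0.1875] gap 71.74668993965236
slide mm [ 1.9821  3.4983 48.8911]
rot [ 0.0001  0.0033 -0.0051]
slide after rot [ 1.8046  3.5134 48.8969]
```

View pics/q_w.png

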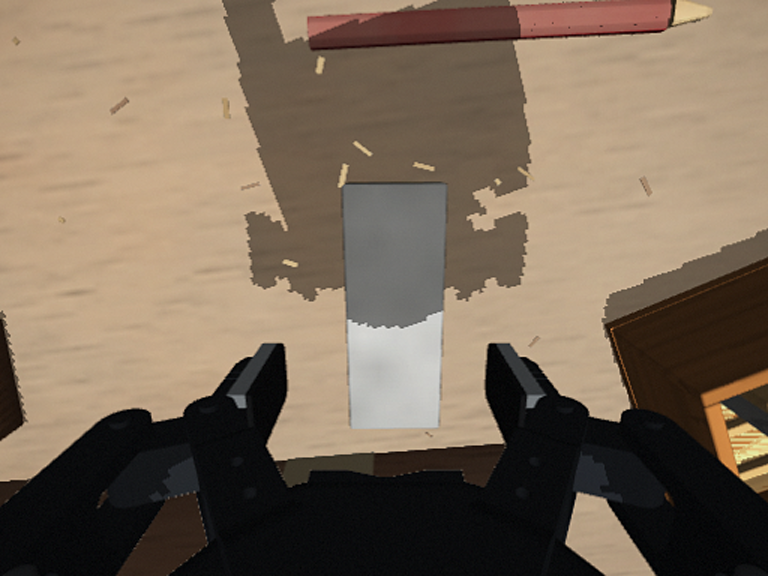

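Emit:
{"name": "carry_out", "arguments": {"moves": [{"fingers":40,"slide":[2,4,25],"rotation":[0,0,-0.005]},{"fingers":40,"slide":[0,0,18],"rotation":[0,0,0]},{"fingers":40,"slide":[0,0,4],"rotation":[0,0,0]}]}}

```text
clock: 15.48
position: [0.4317, 0.0113, 0.0073]
tcp_rot: [-179.9, -0.1, 161.6]
ft_force: [1.0, -0.2, 0.4]
finger_gap: 0.847
```

```bash
python3 - <<'E'
from h import *
go([.4342,.0152,.006],162)
E
```

```text
t 15.475 pos [0.4317 0.0113 0.0073] rot [-179.9007   -0.119   161.6085] F [ 1.0152 -0.1939  0.3882] gap 71.9535323598723
slide mm [-1.1165  4.467   1.2943]
rot [-0.0017 -0.0021 -0.0068]
slide after rot [-1.1443  4.457   1.3044]
```

Emit:
{"name": "carry_out", "arguments": {"moves": [{"fingers":60,"slide":[-1,5,0],"rotation":[0,0,-0.006]},{"fingers":110,"slide":[0,0,0],"rotation":[0,0,0]},{"fingers":180,"slide":[0,0,0],"rotation":[0,0,0]},{"fingers":200,"slide":[0,0,0],"rotation":[0,0,0]},{"fingers":200,"slide":[0,0,0],"rotation":[0,0,0]}], "force": 50}}

```text
clock: 16.1
position: [0.4352, 0.0148, 0.0094]
tcp_rot: [-179.9, 0.0, 161.9]
ft_force: [-0.0, -0.7, -4.2]
finger_gap: 0.509
```

```bash
python3 - <<'E'
from h import *
go([.4342,.0152,.006],162)
E
```

```text
t 16.1 pos [0.4352 0.0148 0.0094] rot [-179.9373    0.0306  161.8739] F [-0.0069 -0.7496 -4.1874] gap 43.28543803774654
slide mm [1.0629 0.0832 3.405 ]
rot [-0.0011  0.0005 -0.0022]
slide after rot [1.0609 0.0818 3.4057]
```

Emit:
{"name": "carry_out", "arguments": {"moves": [{"fingers":200,"slide":[0,0,-25],"rotation":[0,0,0]},{"fingers":200,"slide":[0,0,-45],"rotation":[0,0,0]},{"fingers":200,"slide":[0,0,-50],"rotation":[0,0,0]},{"fingers":200,"slide":[0,0,-50],"rotation":[0,0,0]},{"fingers":200,"slide":[0,0,-30],"rotation":[0,0,0]},{"fingers":200,"slide":[0,0,0],"rotation":[0,0,0]}]}}

```text
clock: 16.85
position: [0.4329, 0.0155, 0.2137]
tcp_rot: [-179.9, -0.3, 161.9]
ft_force: [0.8, 0.1, -2.5]
finger_gap: 0.513
```

```bash
python3 - <<'E'
from h import *
go([.676,-.134,.2],161.9)
c=bot.capture("wrist"); crop(c,"r_w",0,0,512,384,1.5)
c=bot.capture("side"); crop(c,"r_s",100,60,360,260,3)
E
```

```text
t 16.85 pos [0.4329 0.0155 0.2137] rot [-179.8528   -0.2746  161.9385] F [ 0.8469  0.1332 -2.4682] gap 43.63437579446396
slide mm [-277.5242  -66.7719   12.5241]
rot [-0.0026 -0.0048  0.0007]
slide after rot [-277.5066  -66.6174   13.6824]
```

View pics/r_w.png

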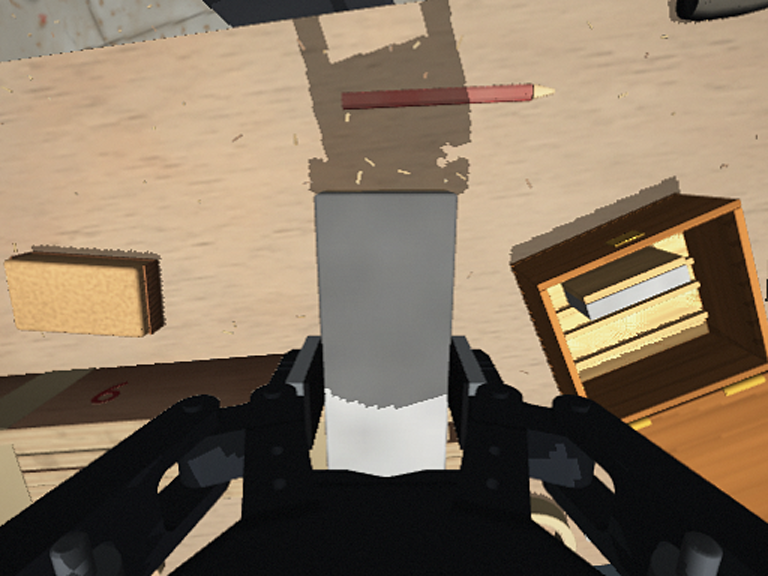

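View pics/r_s.png

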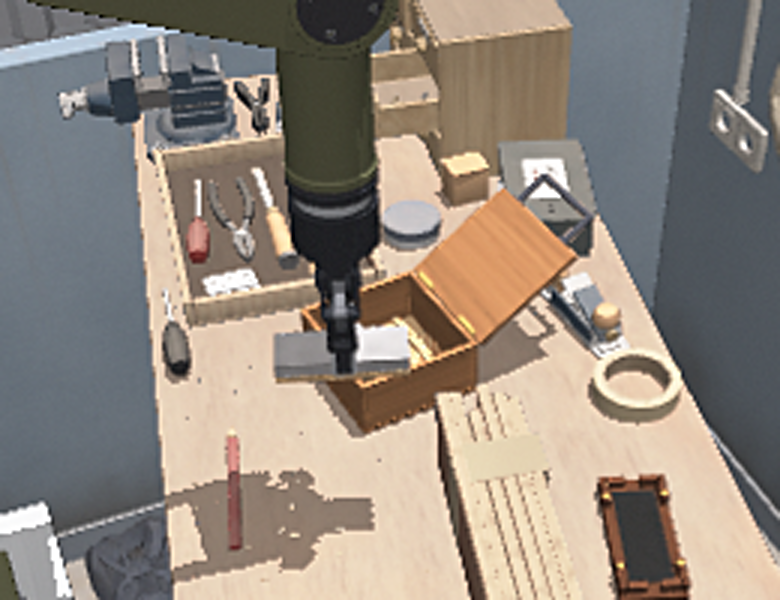

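Emit:
{"name": "carry_out", "arguments": {"moves": [{"fingers":200,"slide":[-54,-13,0],"rotation":[0,0,0]},{"fingers":200,"slide":[-54,-13,0],"rotation":[0,0,0]},{"fingers":200,"slide":[-54,-13,0],"rotation":[0,0,0]},{"fingers":200,"slide":[-54,-13,0],"rotation":[0,0,0]},{"fingers":200,"slide":[-54,-13,0],"rotation":[0,0,0]},{"fingers":200,"slide":[0,0,0],"rotation":[0,0,0.175]},{"fingers":200,"slide":[0,0,0],"rotation":[0,0,0.175]},{"fingers":200,"slide":[0,0,0],"rotation":[0,0,0.175]},{"fingers":200,"slide":[0,0,0],"rotation":[0,0,0.175]},{"fingers":200,"slide":[0,0,0],"rotation":[0,0,0.175]},{"fingers":200,"slide":[0,0,0],"rotation":[0,0,0.175]},{"fingers":200,"slide":[0,0,0],"rotation":[0,0,0.175]}]}}

```text
clock: 18.45
position: [0.6528, -0.13, 0.1573]
tcp_rot: [-175.2, -1.0, 89.4]
ft_force: [0.4, 0.6, -2.6]
finger_gap: 0.51
```

```bash
python3 - <<'E'
from h import *
go([.676,-.134,.2],70.9);print(bot.state()["joint_positions"])
E
```

```text
t 18.45 pos [ 0.6528 -0.13    0.1573] rot [-175.2223   -0.9593   89.4379] F [ 0.3919  0.6127 -2.6339] gap 43.370299040632354
slide mm [ -3.1008  19.5746 -44.5382]
rot [-0.0854 -0.0031  0.324 ]
slide after rot [  3.763   23.2248 -42.6951]
[-14.7574  30.4059  76.0311  -0.2486  78.4299 -14.1752]
```

Emit:
{"name": "carry_out", "arguments": {"moves": [{"fingers":200,"slide":[0,12,0],"rotation":[-0.085,0,0]},{"fingers":200,"slide":[0,8,0],"rotation":[0,0,0.165]},{"fingers":200,"slide":[0,0,0],"rotation":[0,0,0.165]}]}}

```text
clock: 18.82
position: [0.6671, -0.1286, 0.1435]
tcp_rot: [-178.8, -0.9, 69.9]
ft_force: [-0.3, 0.5, -3.0]
finger_gap: 0.507
```

```bash
python3 - <<'E'
from h import *
go([.676,-.134,.15],70.9)
c=bot.capture("wrist"); crop(c,"s_w",0,0,512,384,1.5)
import pickle; pickle.dump(c,open("s.pkl","wb"))
c=bot.capture("side"); crop(c,"s_s",220,130,400,290,4.3)
E
```

```text
t 18.825 pos [ 0.6671 -0.1286  0.1435] rot [-178.7674   -0.8752   69.851 ] F [-0.2806  0.5036 -3.0108] gap 43.13536870041968
slide mm [-1.9255 10.0337 -6.7301]
rot [-0.0214 -0.0155 -0.0181]
slide after rot [-2.2107 10.1374 -6.4825]
```

View pics/s_w.png

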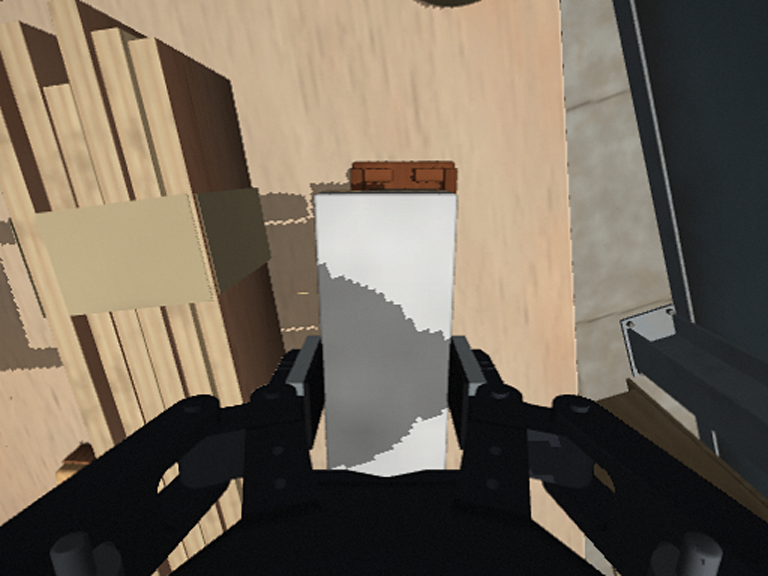

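View pics/s_s.png

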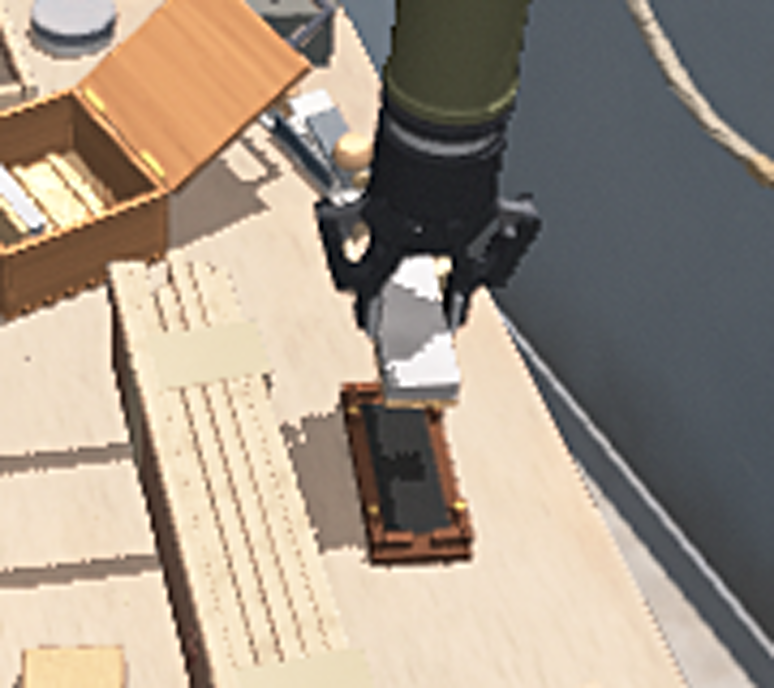

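```bash
python3 - <<'E'
from h import *
import pickle
d=pickle.load(open("a.pkl","rb"))
b=onz(d["side"],np.array([290,205])+(np.array([(110,183),(284,175),(333,382),(151,390)],float)+.5)/9-.5,.022)
print("side brass",b,b.mean(0)); 
L=(b[0]+b[1]-b[2]-b[3]);print("az side",np.degrees(np.arctan2(L[1],L[0])),np.linalg.norm(L)/2)
b2=onz(d["wrist"],np.array([280,190])+(np.array([(205,170),(398,232),(263,494),(83,436)],float)+.5)/5-.5,.022)
L=(b2[0]+b2[1]-b2[2]-b2[3]);print("wrist brass",b2.mean(0),"az",np.degrees(np.arctan2(L[1],L[0])),np.linalg.norm(L)/2)
L=b2[1]-b2[0]+b2[2]-b2[3];print("width az",np.degrees(np.arctan2(L[1],L[0])))
# stone in tool frame from current wrist pic
c=pickle.load(open("s.pkl","rb")); s=bot.state(); R=Rt(s)
f=lambda pts,z: onz(c,(np.array(pts,float)+.5)/1.5-.5,z)
zs=s["position"][2]+.0126
v=f([(315,194),(457,194)],zs+ .06*R[2,0]); print("stone far edge tool",(v-s["position"])@R*1000)
h=f([(352,161),(456,161)],.022);print("holder far edge",h,h.mean(0)); 
print("tool x az",np.degrees(np.arctan2(R[1,0],R[0,0])))
hh=h.mean(0);a=np.radians(70.9);print("=> centre",hh[:2]-.076*np.array([np.cos(a),np.sin(a)]))
E
python3 - <<'E'
import pickle,sys
sys.path.insert(0,'.')
from h import *
crop(pickle.load(open("s.pkl","rb")),"s_z",190,90,330,150,5.5)
E
```

```text
side brass [[ 0.6639 -0.0814  0.022 ]
 [ 0.7186 -0.1014  0.022 ]
 [ 0.6883 -0.185   0.022 ]
 [ 0.6339 -0.1648  0.022 ]] [ 0.6762 -0.1331  0.022 ]
az side 70.14707089785644 0.08879862113252075
wrist brass [ 0.6754 -0.1338  0.022 ] az 70.03119335744655 0.09046389189540191
width az -19.33691839084251
stone far edge tool [[ 60.5933 -20.4024 -12.121 ]
 [ 60.4656  23.7158 -13.1498]]
holder far edge [[ 0.6709 -0.0515  0.022 ]
 [ 0.7313 -0.0736  0.022 ]] [ 0.7011 -0.0626  0.022 ]
tool x az 70.14831818823437
=> centre [ 0.6762 -0.1344]
```

View pics/s_z.png

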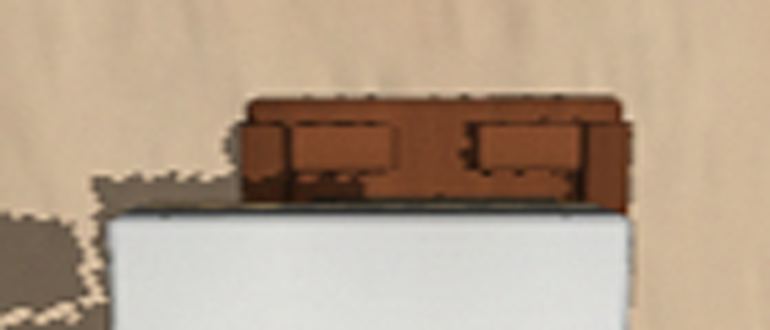

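Side, wrist and the new view all agree: holder centre (0.676, -0.134), long axis 70.2°. Moving above it and partly down.

Emit:
{"name": "carry_out", "arguments": {"moves": [{"fingers":200,"slide":[-2,10,0],"rotation":[-0.021,-0.015,-0.006]},{"fingers":200,"slide":[0,2,30],"rotation":[0,0,0]},{"fingers":200,"slide":[0,0,35],"rotation":[0,0,0]},{"fingers":200,"slide":[0,0,10],"rotation":[0,0,0]}]}}

```text
clock: 19.42
position: [0.6779, -0.1351, 0.0631]
tcp_rot: [-180.0, 0.1, 71.2]
ft_force: [-0.6, 1.0, -3.5]
finger_gap: 0.512
```

```bash
python3 - <<'E'
from h import *
go([.6758,-.134,.0214],70.2)
c=bot.capture("wrist"); crop(c,"t_w",0,0,512,384,1.5)
import pickle; pickle.dump(c,open("t.pkl","wb"))
c=bot.capture("side"); crop(c,"t_s",270,180,360,280,7)
E
```

```text
t 19.425 pos [ 0.6779 -0.1351  0.0631] rot [-179.9591    0.1369   71.1605] F [-0.6101  1.0112 -3.4868] gap 43.48214770864003
slide mm [ 0.4638 -2.3642 41.7024]
rot [-0.0007  0.0024  0.0168]
slide after rot [ 0.324  -2.3997 41.7017]
```

View pics/t_w.png

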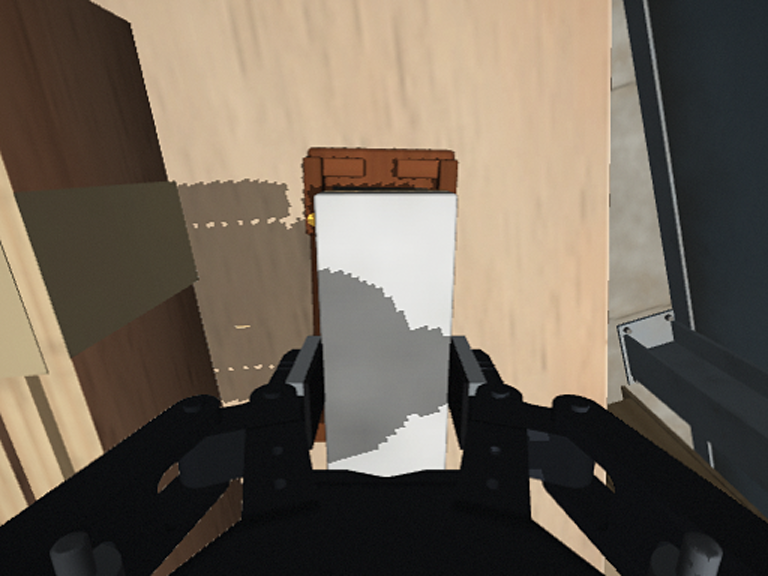

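View pics/t_s.png

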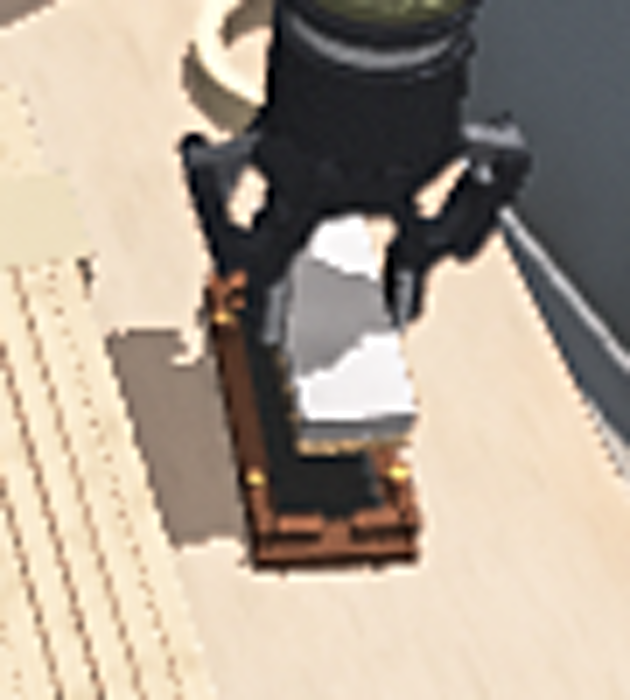

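Emit:
{"name": "carry_out", "arguments": {"moves": [{"fingers":200,"slide":[0,-3,12],"rotation":[0,0.002,0.017]},{"fingers":200,"slide":[0,-1,10],"rotation":[0,0,0]}]}}

```text
clock: 19.77
position: [0.6775, -0.1346, 0.0445]
tcp_rot: [179.6, -0.0, 70.1]
ft_force: [1.0, 0.5, -3.0]
finger_gap: 0.51
```

```bash
python3 - <<'E'
from h import *
go([.6758,-.134,.0214],70.2)
c=bot.capture("wrist"); crop(c,"u_w",180,80,340,320,2.4)
E
```

```text
t 19.775 pos [ 0.6775 -0.1346  0.0445] rot [179.5775  -0.0271  70.1274] F [ 1.0215  0.5178 -2.9878] gap 43.33237959131861
slide mm [-0.016  -2.0257 23.062 ]
rot [ 0.0074 -0.0005 -0.0013]
slide after rot [-0.0027 -1.8556 23.0763]
```

View pics/u_w.png

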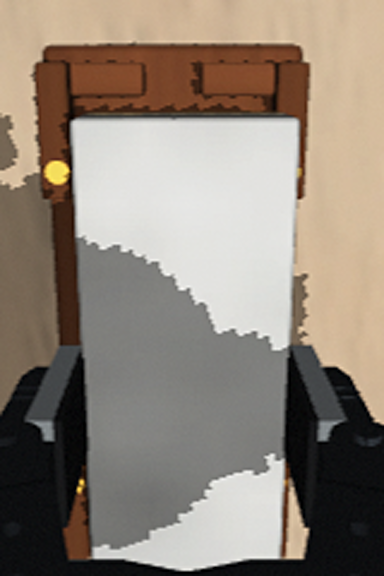

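Emit:
{"name": "carry_out", "arguments": {"moves": [{"fingers":200,"slide":[0,-3.5,4],"rotation":[0.007,0,-0.001]},{"fingers":200,"slide":[0,-1,4],"rotation":[0.003,0,0]}]}}

```text
clock: 20.08
position: [0.6732, -0.1331, 0.0358]
tcp_rot: [-179.8, -0.0, 70.2]
ft_force: [-0.6, 0.9, -3.4]
finger_gap: 0.508
```

```bash
python3 - <<'E'
from h import *
go([.6758,-.134,.0214],70.2)
c=bot.capture("wrist"); crop(c,"v_w",180,80,340,320,2.4)
E
```

```text
t 20.075 pos [ 0.6732 -0.1331  0.0358] rot [-179.8469   -0.0271   70.2045] F [-0.6027  0.8846 -3.3531] gap 43.18791888136525
slide mm [ 0.019   2.7846 14.3642]
rot [-0.0027 -0.0005  0.0001]
slide after rot [ 0.026   2.7462 14.3715]
```

View pics/v_w.png

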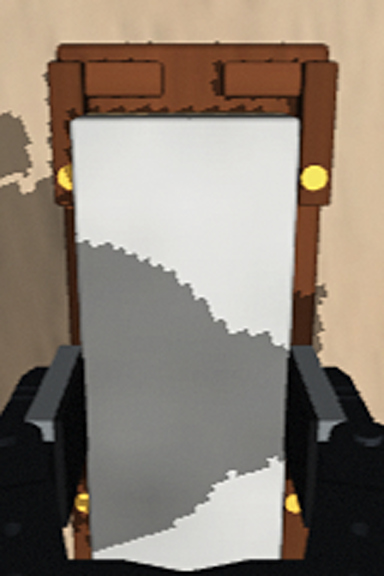

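Emit:
{"name": "carry_out", "arguments": {"moves": [{"fingers":200,"slide":[0,2,3],"rotation":[-0.002,0,0]},{"fingers":200,"slide":[0,0,2],"rotation":[0,0,0]}]}}

```text
clock: 20.38
position: [0.6756, -0.1339, 0.0304]
tcp_rot: [180.0, -0.0, 70.2]
ft_force: [-0.7, -0.6, -3.0]
finger_gap: 0.512
```

```bash
python3 - <<'E'
from h import *
go([.6758,-.134,.0214],70.2)
c=bot.capture("wrist"); crop(c,"w_w",180,80,340,320,2.4)
c=bot.capture("side"); crop(c,"w_s",270,180,360,280,7)
E
```

```text
t 20.375 pos [ 0.6756 -0.1339  0.0304] rot [179.9982  -0.0291  70.207 ] F [-0.7392 -0.566  -2.9895] gap 43.521812367622275
slide mm [0.0152 0.2449 8.9941]
rot [ 0.     -0.0005  0.0001]
slide after rot [0.0198 0.2452 8.9941]
```

View pics/w_w.png

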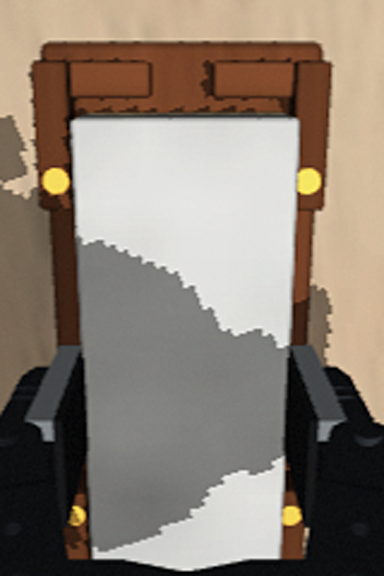

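View pics/w_s.png

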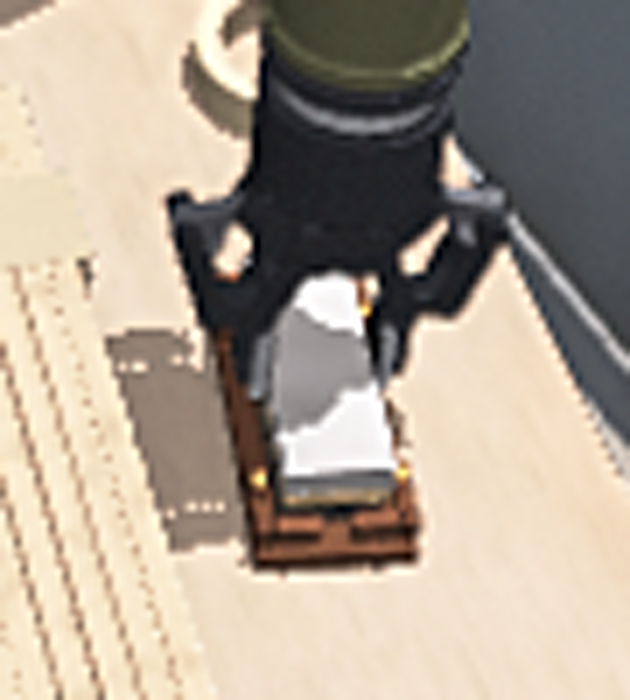

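Well centred: the screws are at 56 and 309 and the stone's centre is at 185. Final descent.

Emit:
{"name": "carry_out", "arguments": {"moves": [{"fingers":200,"slide":[0,0,4],"rotation":[0,0,0]},{"fingers":200,"slide":[0,-0.5,3],"rotation":[0,0,0]}]}}

```text
clock: 20.72
position: [0.6751, -0.1338, 0.0233]
tcp_rot: [180.0, -0.0, 70.2]
ft_force: [0.4, 0.5, -2.9]
finger_gap: 0.511
```

```bash
python3 - <<'E'
from h import *
go([.6758,-.134,.0214],70.2)
c=bot.capture("wrist"); crop(c,"x_w",180,80,340,320,2.4)
E
```

```text
t 20.725 pos [ 0.6751 -0.1338  0.0233] rot [179.9825  -0.0309  70.2053] F [ 0.3669  0.5256 -2.8932] gap 43.4748808090401
slide mm [0.0103 0.6917 1.8869]
rot [ 0.0003 -0.0005  0.0001]
slide after rot [0.0114 0.6923 1.8867]
```

View pics/x_w.png

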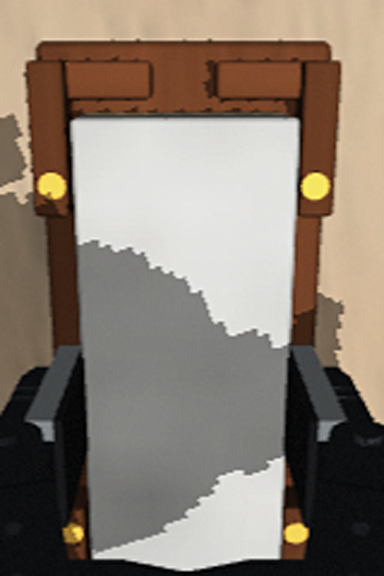

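Emit:
{"name": "carry_out", "arguments": {"moves": [{"fingers":200,"slide":[0,0,2],"rotation":[0,0,0]}]}}

```text
clock: 20.9
position: [0.6749, -0.1337, 0.0208]
tcp_rot: [-180.0, -0.0, 70.2]
ft_force: [1.1, -0.7, 17.8]
finger_gap: 0.509
```

```bash
python3 - <<'E'
from h import *
go([.6758,-.134,.0214],70.2)
E
```

```text
t 20.9 pos [ 0.6749 -0.1337  0.0208] rot [-179.9814   -0.0271   70.207 ] F [ 1.1443 -0.6931 17.8127] gap 43.28908417573128
slide mm [ 0.03    0.9796 -0.6218]
rot [-0.0003 -0.0005  0.0001]
slide after rot [ 0.0299  0.9798 -0.6215]
```

It's seated, with contact at the expected height (TCP z 0.0208). Release and lift.

Emit:
{"name": "carry_out", "arguments": {"moves": [{"fingers":150,"slide":[0,0,-0.5],"rotation":[0,0,0]},{"fingers":110,"slide":[0,0,0],"rotation":[0,0,0]},{"fingers":80,"slide":[0,0,0],"rotation":[0,0,0]},{"fingers":80,"slide":[0,0,0],"rotation":[0,0,0]},{"fingers":80,"slide":[0,0,-20],"rotation":[0,0,0]},{"fingers":80,"slide":[0,0,-40],"rotation":[0,0,0]},{"fingers":80,"slide":[0,0,-50],"rotation":[0,0,0]},{"fingers":80,"slide":[-40,0,-40],"rotation":[0,0,0]},{"fingers":80,"slide":[-50,0,-20],"rotation":[0,0,0]},{"fingers":80,"slide":[0,0,0],"rotation":[0,0,0]}]}}

```text
clock: 22.15
position: [0.6457, -0.2205, 0.1989]
tcp_rot: [179.7, 0.0, 70.3]
ft_force: [0.2, 0.8, 0.9]
finger_gap: 0.69
```

```bash
python3 - <<'E'
from h import *
go(None)
c=bot.capture("wrist"); crop(c,"y_w",0,0,512,384,1.5)
import pickle; pickle.dump(c,open("y.pkl","wb"))
d=bot.capture("side"); crop(d,"y_s",150,90,380,320,3.2); pickle.dump(d,open("ys.pkl","wb"))
crop(d,"y_sz",285,200,350,280,7)
E
```

```text
t 22.15 pos [ 0.6457 -0.2205  0.1989] rot [179.6974   0.0347  70.3423] F [0.2241 0.8474 0.8786] gap 58.630663534878835
```

View pics/y_w.png

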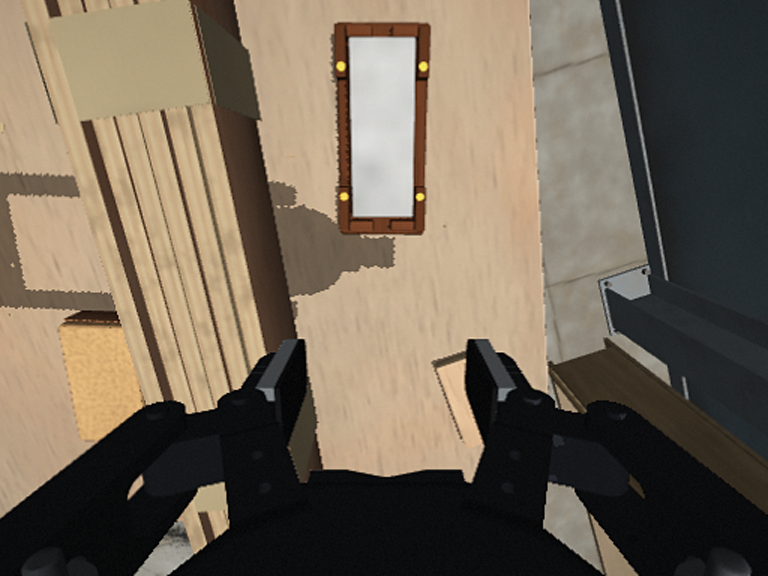

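View pics/y_s.png

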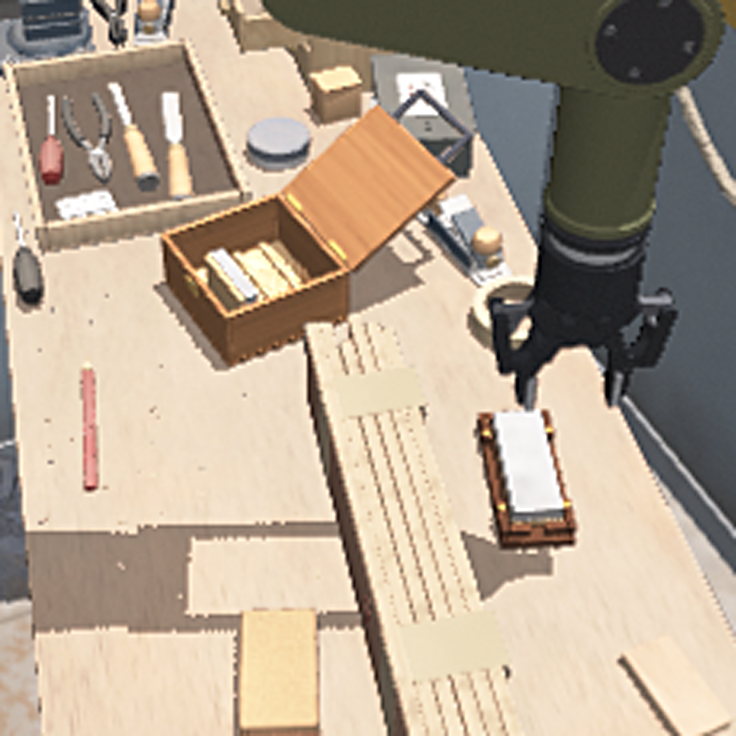

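View pics/y_sz.png

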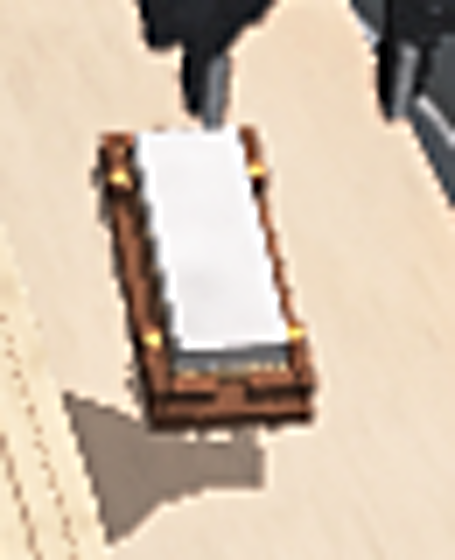

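The stone sits between all four screws and stops with its grey face up. One numeric check of height and bystanders before I hand in.

```bash
python3 - <<'E'
from h import *
import pickle
c=pickle.load(open("y.pkl","rb"));d=pickle.load(open("ys.pkl","rb"))
v=onz(c,(np.array([(348,37),(415,38),(413,217),(353,218)],float)+.5)/1.5-.5,.034)
print("wrist",v.mean(0),np.linalg.norm(np.roll(v,-1,0)-v,axis=1))
w=onz(d,np.array([285,200])+(np.array([(135,132),(242,130),(290,340),(175,352)],float)+.5)/7-.5,.034)
print("side",w.mean(0),np.linalg.norm(np.roll(w,-1,0)-w,axis=1))
a=pickle.load(open("a.pkl","rb"))["side"]["frame"].astype(int);b=d["frame"].astype(int)
for n,(x0,y0,x1,y1) in dict(block=(215,270,260,330),pencil=(170,200,190,245),roll=(295,172,335,200),plane=(278,145,312,175),driver=(150,155,168,190)).items():
    print(n,np.abs(a-b)[y0:y1,x0:x1].mean().round(2))
E
```

```text
wrist [ 0.6756 -0.1339  0.034 ] [0.0447 0.1188 0.0447 0.1201]
side [ 0.6765 -0.1342  0.034 ] [0.0459 0.1158 0.0471 0.1207]
block 13.3
pencil 21.86
roll 67.92
plane 23.01
driver 11.15
```

```bash
python3 - <<'E'
from cell import bot
print(bot.finish_job())
E
```

```text
the job is handed in; nothing more can be done
None
```

The long stone is in the holder, stone face up and between the corner stops. The lid stays open on its stop and the short stone is still in the chest. I handed the job in at about 22 s of the 72 s allowed.

- **Order followed:** I opened the lid by its handle and let it fall back to the stop. I lifted the long stone out, laid it flat on the bare bench stone face up and let go. Then I took it again from above and set it in the holder.
- **Laying down:** Joint 6 came within 0.2° of its limit during the first, steeper tilt. I backed off to about 40° and let the stone rest on the lower finger before withdrawing. It landed flat.
- **Holder fit:** The stone met the seat at the expected height with about 18 N. Taking the top face at its seated height (34 mm), two cameras put the centre at (0.676, -0.134), within 1 mm of each other and of the measured holder centre. Its size came out at about 45 x 120 mm.
- **Other objects:** They look unmoved in the pictures. The automatic picture comparison couldn't confirm this because of changed shadows and the gripper blocking part of the view. Only the sanding block's corner was also checked, and it is within a pixel of where it started. The tape roll was partly hidden in the last side view.

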